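# Load the dowel-drilling jig

## Task

Make the drilling jig ready: lay the short flat strip of wood on the jig board, centred between the two pins and lengthwise along the line through them, fit the aluminium template down over both pins so that it lies flat on the strip, and stand the pot of screws upright on the middle of the template as a weight. Set the small cardboard box upright and square to the board in the middle of the board's free left end, between the template and the board's edge. Leave the longer wood offcut where it lies.

Things in the scene. Friction and masses are not known exactly. Their poses are not given: they have to be found in the camera images.
- jig: Fixed plywood board 18 mm thick with two upright steel pins. Origin on the table midway between the pins; z up, y along the pins to the robot's left (within 0.3 rad of world y). Board: x -55 to 55, y -95 to 185 mm. Pins at y -70 and +70 mm, 10 mm thick, tapering from 38 to 54 mm above the table (tip). Free left end beside the template: y 90 to 185, its middle at x 0, y 137 mm.
- template_center (a point): Centre of the drill template (half-way up): a plain aluminium plate 50 (x) x 180 (y) x 12 mm, 0.25 kg, loose, lying flat, with two 14 mm through holes for the pins on its long centre line, 70 mm either side of the centre, and four small black guide dots. Symmetric under a half turn. y along its length.
- strip_center (a point): Centre of the short flat wood strip, the shorter of the two wood offcuts: 45 (x) x 90 (y) x 13 mm (height), 0.04 kg, loose. y along its length.
- screw_pot_center (a point): Centre (half-way up) of the pot of screws: an open round tin pot 65 mm in diameter, 75 mm high, about 0.3 kg, standing upright, loose. Firm enough to be gripped across the outside. z up its axis.
- dowel_box_center (a point): Centre of the small cardboard box (closed): 64 (x) x 71 (y) x 51 mm (height), about 0.15 kg, loose, standing upright.
- long_offcut_center (a point): Centre of the longer wood offcut, not needed: 40 (x) x 120 (y) x 18 mm (height), loose; it stays where it lies.
Mind the look-alikes: they are no part of the job. Leave any turquoise look-alike of the part that bears screw_pot_center alone.

How it is judged (in metres and radians):
At the end, for the whole second after the job is handed in: At rest on the jig: strip centred between the pins (12 mm across, 16 along, 0.2 rad); template level on it, both holes over the pins (4 mm, 0.08 rad); pot upright on its middle (12 mm across, 15 along); box upright in the middle of the free left end (15 mm), square to the board (0.26 rad) (x of strip_center in the frame of jig between -0.012 and 0.012 m and y of strip_center in the frame of jig between -0.016 and 0.016 m and z of strip_center in the frame of jig between 0.0205 and 0.0285 m and angle between the y axis of strip_center and the y axis of jig, either way round below 0.2 rad and x of template_center in the frame of jig between -0.004 and 0.004 m and y of template_center in the frame of jig between -0.004 and 0.004 m and z of template_center in the frame of jig between 0.034 and 0.04 m and angle between the y axis of template_center and the y axis of jig, either way round below 0.08 rad and angle between template_center's own z axis and vertical below 0.05 rad and x of screw_pot_center in the frame of jig between -0.012 and 0.012 m and y of screw_pot_center in the frame of jig between -0.015 and 0.015 m and z of screw_pot_center in the frame of jig between 0.0765 and 0.0845 m and angle between each of screw_pot_center, dowel_box_center's own z axis and vertical below 0.08 rad and x of dowel_box_center in the frame of jig between -0.015 and 0.015 m and y of dowel_box_center in the frame of jig between 0.1225 and 0.1525 m and z of dowel_box_center in the frame of jig between 0.0395 and 0.0475 m and (angle between the x axis of dowel_box_center and the y axis of jig, either way round below 0.26 rad or angle between the y axis of dowel_box_center and the y axis of jig, either way round below 0.26 rad) and linear speed of each of strip, template, screw_pot, dowel_box below 0.02 m/s); the robot touches nothing.
It fails at once if the longer offcut is shifted by more than 30 mm (distance of long_offcut_center from where it was at the start of the episode above 0.03 m).
It also fails if it takes over 122 s, if anything falls off the work surface, if the arm or the gripper's body presses on something with over 40 N, if the wrist force passes 120 N, or if a joint passes its speed limit or range.

## Robot

A 7-joint arm with a two-finger parallel gripper is mounted at the origin on a cart in front of the work surface, level with it; the furniture and walls round the work are solid. World frame = base frame: x ahead of the robot, y to its left, z up, the work surface at z = 0. Lengths are in mm, angles in rad, forces in N, time in s.
With the tool pointing down it reaches from about 400 to 850 mm from the base axis. Payload 10.4 kg.
Tool frame: the origin (TCP) lies at the very end of the fingers, on their centre line; the grasp point (between the pads) lies 19 mm behind it (grip_point_offset is the distance from the TCP to the grasp point, in mm); z points along the fingers, y is the line along which they close (so a half turn about z gives the same grasp; the last joint's range is limited). The gripper opens to 85 mm and grips with 20 to 120 N. Pads are 22 mm wide; open, the fingers measure 114 mm over their backs; the gripper's body (76 mm by 85 mm) begins 54 mm behind the grasp point. The pads swing forward as they close: fully open they stand 13 mm farther back than shut.
Start: joints at [1.227, 0.332, -0.065, 1.46, 0.022, 1.35, -0.088], TCP at [197.102, -593.132, 203.538] pointing down, gripper open.
Joint ranges: [-2.6, 2.6], [-0.5, 2.12], [-1.47, 1.34], [0.16, 2.42], [-1.27, 4.41], [0.06, 2.06], [-2.6, 2.6]. Speed limits (rad/s): [2.22, 2.22, 2.79, 2.79, 3.14, 3.14, 3.14].

## Interface

Orientations are given as [roll, pitch, yaw] about the fixed x, y, z axes, in that order (R = Rz(yaw) Ry(pitch) Rx(roll)).
In Python, from rig import * gives the robot as it stands.
- The arm moves only by the tool carry_out, never from a script. Its argument "targets" is a list of rows, each a list of 2 entries, a list of its own where there are three numbers: the shift along the tool's x, y, z as a fraction of full scale, then the turn, a rotation vector about the tool's x, y, z as a fraction of full scale. In form: [[[x, y, z], [ax, ay, az]], ...]. A call has 1 to 8 rows; each row is the pose to reach, as a shift and turn from the pose commanded when the call began, along the tool's axes at that moment, turning the shorter way round; what a row does not reach only later rows make up. Full scale, the value 1, is 100 cm for a shift and 2 pi rad for a turn. A row lasts 1/8 s, in which the tool goes at most 62.5 mm and 10.7 degrees, less where a joint would pass 70% of its speed; a pose out of reach is approached as far as the arm can. A call with a number of a shift or a turn outside -1 to 1 is refused whole. A call with a gripper value outside its range is refused whole. "hand" is the gripper's target within -1 to 1 (fully open at 1, half-way at 0, shut at -1), set as the call begins (left out, the last holds). The fingers move at their own pace and stop on an object; "grip_force" is the grip in N (left out, the last holds). Time passes only in rows, so rows that repeat a pose let the fingers close. It gives the time, the measured TCP pose, the force, the opening and the grip force at its end, in the units of the state.
- sense(): the state, without advancing time (a new reading comes with each control period).
- capture(name): name is "scene" or "top" or "wrist"; returns a dict with "pixels" (420x560x3 uint8, red, green, blue), "mtx" (3x3 intrinsics, pixels), "view" (4x4, takes a point from world to camera coordinates); the wrist camera has in their place "T_tool_cam" (4x4, takes a point from camera to tool coordinates, whose origin is the TCP and whose axes are the flange's). Camera axes: x right, y down, z forward; pixel columns grow to the right and rows downward; lengths in mm; the calibration is good to about 2 mm. A picture is of the moment at which its call begins: read the wrist's pose just before it. There is no depth.
- close_job(): hands the job in; it is judged then, once.
The state is a dict: "time_s": time; "joint_positions": joint angles; "joint_velocities": joint speeds; "effort": joint torques, N m; "tcp_pos": TCP position; "eef_rot": TCP orientation; "ft_force": force on the tool from outside, world axes, zero at the start; "ft_torque": the same for the moment, N m; "gripper_width": opening from 0.0 (shut) to 1.0 (fully open); "gripper_force": force on a finger pad.
Only numpy, scipy, OpenCV 4.12 (cv2) and the standard library are available. Lean on these libraries where they do the work, as an engineer would, in place of code of your own. Each camera call takes 0.05 s, during which the arm holds its last target. There are 200 camera calls.

## Working session

There is one attempt and no reset: what is moved stays moved. The work goes in short steps, Python scripts to look and compute and a tool call to move; the robot and the scene stay as the last step left them, time stands still between calls to the robot, and variables do not carry over. Pictures are saved under pics/ and viewed, at most 14 in all, crops included, and the job is handed in when it is done.

Besides the shell and the picture viewer there is one more tool, called after ">>>" by a JSON object that holds its "api" and its "payload". carry_out: Moves the arm, as the interface text tells. Its arguments: {"type":"object","properties":{"targets":{"type":"array","items":{"type":"array"}},"hand":{"type":"number"},"grip_force":{"type":"number"}},"required":["targets"]}

```bash
mkdir -p pics; ls; python3 - <<'E'
from rig import *
import cv2,numpy as np
s=sense(); print({k:np.round(v,3) for k,v in s.items()})
for n in("scene","top"):
    c=capture(n); cv2.imwrite(f"pics/{n}0.png",c["pixels"][:,:,::-1]); print(n,c["mtx"],c["view"])
    np.savez(f"{n}0.npz",**c)
E
```

```text
pics
{'time_s': np.float64(0.0), 'joint_positions': array([ 1.227,  0.333, -0.065,  1.461,  0.022,  1.35 , -0.088]), 'joint_velocities': array([-0.002,  0.   ,  0.001,  0.001,  0.002, -0.   ,  0.001]), 'effort': array([-0.0000e+00, -6.2543e+01,  4.9000e-02, -3.9161e+01,  1.6000e-02,
        1.0000e-02, -0.0000e+00]), 'tcp_pos': array([ 196.966, -592.704,  202.707]), 'eef_rot': array([-3.14 ,  0.   ,  0.321]), 'ft_force': array([-0.947, -0.554,  1.305]), 'ft_torque': array([0.022, 0.057, 0.034]), 'gripper_force': np.float64(0.0), 'gripper_width': np.float64(0.996)}
scene [[401.80874288   0.         282.56614734]
 [  0.         401.80874288 211.9872849 ]
 [  0.           0.           1.        ]] [[-8.34300531e-01 -5.50937080e-01 -2.02720910e-02  4.46900583e+02]
 [-2.45109490e-01  4.03611534e-01 -8.81486851e-01  1.68685973e+02]
 [ 4.93825841e-01 -7.30456066e-01 -4.71773224e-01  6.38380599e+02]
 [ 0.00000000e+00  0.00000000e+00  0.00000000e+00  1.00000000e+00]]
top [[417.3197838    0.         285.53685364]
 [  0.         417.3197838  209.88960733]
 [  0.           0.           1.        ]] [[-1.21703028e-01 -9.92566414e-01  5.35121789e-04  7.31390000e+01]
 [-9.68788435e-01  1.18670168e-01 -2.17638141e-01  5.11090873e+02]
 [ 2.15956806e-01 -2.70056406e-02 -9.76029381e-01  9.14737775e+02]
 [ 0.00000000e+00  0.00000000e+00  0.00000000e+00  1.00000000e+00]]
```

View pics/top0.png

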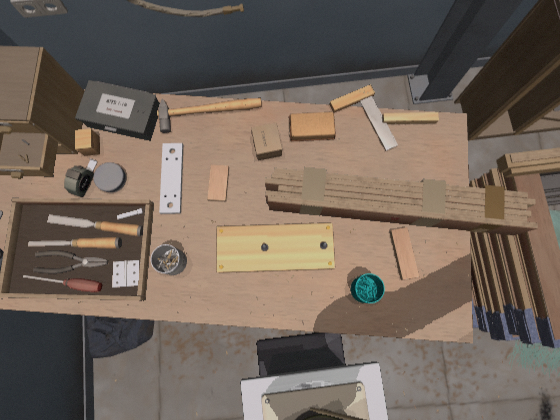

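View pics/scene0.png

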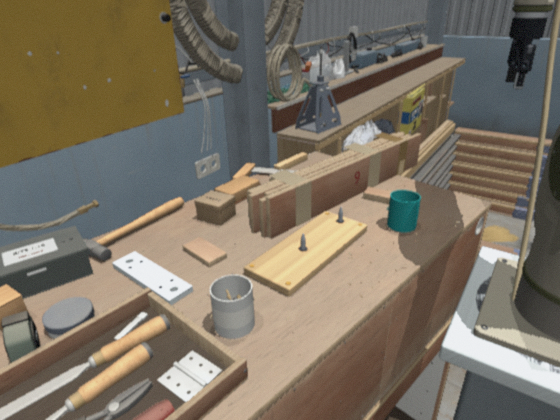

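Top view: template (171,178), short strip (218,183), board (275,247) with pins (264,247) and (323,245), grey pot (168,259), turquoise look-alike (368,289), long offcut (404,253). There are two box candidates: the brown box at (266,140) and the orange block at (312,125). I'll check these in an enlarged crop.

```bash
cat > h.py <<'E'
from rig import *
import cv2,numpy as np
def ray(c,uv,z):
    V=np.asarray(c["view"]);K=np.asarray(c["mtx"]);R,t=V[:3,:3],V[:3,3]
    o=-R.T@t; d=(R.T@np.linalg.inv(K)@np.c_[np.atleast_2d(uv).astype(float),np.ones(len(np.atleast_2d(uv)))].T).T
    return o+d*((z-o[2])/d[:,2])[:,None]
def proj(c,p):
    V=np.asarray(c["view"]);K=np.asarray(c["mtx"]);q=K@(V[:3,:3]@np.asarray(p,float)+V[:3,3]);return q[:2]/q[2]
def rect(c,cnt,z):
    P=ray(c,cnt.reshape(-1,2),z)[:,:2].astype(np.float32)
    return cv2.minAreaRect(P)
E
python3 - <<'E'
from h import *
c=dict(np.load("top0.npz")); im=c["pixels"]
cv2.imwrite("pics/crop1.png",cv2.resize(im[95:305,145:345,::-1],None,fx=2.8,fy=2.8,interpolation=cv2.INTER_CUBIC))
hsv=cv2.cvtColor(im,cv2.COLOR_RGB2HSV)
for n,p in dict(templ=(165,170),templ2=(172,195),strip=(218,183),off=(404,253),board=(240,235),board2=(300,260),box=(265,135),orange=(312,120),table=(200,220),pot=(168,259),boxside=(268,152)).items(): print(n,p,im[p[1],p[0]],hsv[p[1],p[0]])
E
```

```text
templ (165, 170) [203 198 201] [162   6 203]
templ2 (172, 195) [203 198 202] [156   6 203]
strip (218, 183) [198 158 129] [ 13  89 198]
off (404, 253) [192 151 123] [ 12  92 192]
board (240, 235) [202 172 124] [ 18  98 202]
board2 (300, 260) [202 180 131] [ 21  90 202]
box (265, 135) [170 143 116] [ 15  81 170]
orange (312, 120) [190 146 106] [ 14 113 190]
table (200, 220) [171 145 126] [ 13  67 171]
pot (168, 259) [97 89 82] [14 39 97]
boxside (268, 152) [106  86  68] [ 14  91 106]
```

View pics/crop1.png

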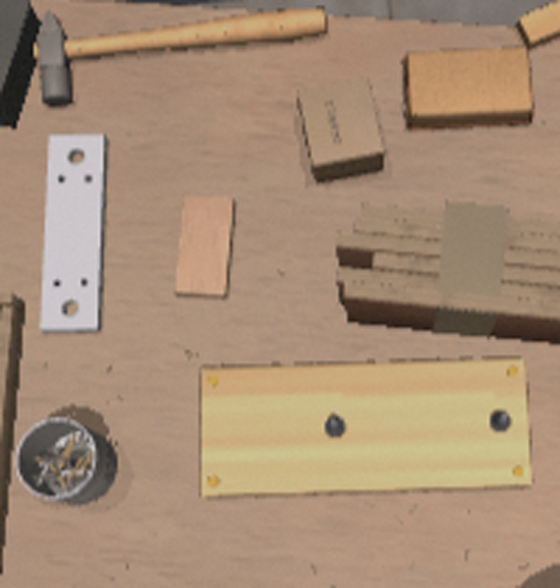

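The crop shows the lettered cardboard box, nearly cubic, at crop (342,130), which is top px (267,141). The orange block is a longer, flat sanding block, so the brown box is the one meant. The grey pot of screws is at crop (60,460). Next I'll measure.

```bash
cat >> h.py <<'E'
def blob(m,seed):
    m=cv2.morphologyEx(m.astype(np.uint8),cv2.MORPH_OPEN,np.ones((3,3)))
    n,l,st,ce=cv2.connectedComponentsWithStats(m,connectivity=4); k=l[seed[1],seed[0]]
    if k==0: return None
    return max(cv2.findContours((l==k).astype(np.uint8),cv2.RETR_EXTERNAL,cv2.CHAIN_APPROX_NONE)[0],key=cv2.contourArea)
E
python3 - <<'E'
from h import *
c=dict(np.load("top0.npz")); im=c["pixels"]
H,S,V=cv2.split(cv2.cvtColor(im,cv2.COLOR_RGB2HSV))
near=lambda p,t:(np.abs(im.astype(int)-im[p[1],p[0]]).max(2)<t)
def show(n,cnt,z):
    if cnt is None: print(n,None);return
    print(n,[np.round(v,1) for v in rect(c,cnt,z)])
show("templ",blob((S<25)&(V>150),(165,170)),12)
show("strip",blob((V>183)&(S>70),(218,183)),13)
show("off",blob((V>180)&(S>70),(404,253)),18)
show("board",blob((H>15)&(S>75)&(V>160),(240,235)),18)
P=lambda a:[(145+x/2.8,95+y/2.8) for x,y in a]
print("templ hand",ray(c,P([(50,135),(105,135),(100,330),(40,328)]),12)[:,:2].round(1).tolist())
print("holes",ray(c,P([(76,156),(70,308)]),12)[:,:2].round(1).tolist())
print("board hand",ray(c,P([(202,366),(527,357),(530,484),(201,497)]),18)[:,:2].round(1).tolist())
print("box top hand",ray(c,P([(297,90),(371,78),(383,153),(316,169)]),51)[:,:2].round(1).tolist())
print("pot rim l r t b",ray(c,P([(16,458),(98,458),(58,418),(60,500)]),75)[:,:2].round(1).tolist())
print("pins tip",ray(c,P([(333,419),(501,412)]),54)[:,:2].round(1).tolist(),"base",ray(c,P([(335,436),(500,431)]),18)[:,:2].round(1).tolist())
print("lumber front bottom/top",ray(c,P([(348,318),(560,340)]),0)[:,:2].round(1).tolist())
print("tray",ray(c,P([(20,300)]),40)[:,:2].round(1).tolist())
print("top cam pos",ray(c,[(0,0)],1e9)[0][:0],(-c["view"][:3,:3].T@c["view"][:3,3]).round())
s=dict(np.load("scene0.npz"))
print("scene pins tip px", ray(s,[(303,236),(340,208)],54)[:,:2].round(1).tolist())
print("scene pot rim", ray(s,[(211,293),(253,287)],75)[:,:2].round(1).tolist())
E
```

```text
templ [array([643.9, 281.9]), array([ 49.4, 179.2]), np.float64(84.1)]
strip [array([617. , 167.4]), array([43.6, 87.9]), np.float64(79.8)]
off [array([ 386.6, -258.6]), array([116.2,  39.4]), np.float64(3.4)]
board [array([439. ,  44.8]), array([276.2, 108.4]), np.float64(84.8)]
templ hand [[734.9, 295.7], [728.8, 246.5], [549.6, 263.1], [557.7, 314.7]]
holes [[712.0, 273.7], [572.4, 287.7]]
board hand [[506.0, 177.0], [479.9, -100.7], [372.3, -87.3], [395.1, 187.5]]
box top hand [[733.6, 68.8], [736.9, 3.2], [666.6, 1.1], [659.1, 60.1]]
pot rim l r t b [[438.4, 321.9], [430.5, 257.3], [466.3, 286.9], [401.2, 289.2]]
pins tip [[441.8, 69.4], [430.8, -67.8]] base [[432.3, 70.6], [419.5, -68.6]]
lumber front bottom/top [[536.8, 48.2], [494.5, -134.1]]
tray [[577.0, 322.3]]
top cam pos [] [ 306.   37. 1004.]
scene pins tip px [[435.5, 78.6], [426.6, -62.3]]
scene pot rim [[451.4, 316.9], [407.0, 272.8]]
```

```bash
cat >> h.py <<'E'
from scipy.spatial.transform import Rotation as Ro
def move(p,yaw,cur=None):
    """shift/turn fractions from current pose to p (mm), tool down, yaw deg"""
    s=sense(); p0=np.array(s["tcp_pos"]); R=Ro.from_euler("xyz",s["eef_rot"])
    if cur is not None: p0=np.array(cur[0]);R=Ro.from_euler("xyz",[np.pi,0,np.deg2rad(cur[1])])
    T=Ro.from_euler("xyz",[np.pi,0,np.deg2rad(yaw)])
    print([(R.inv().apply(np.array(p)-p0)/1000).round(4).tolist(),((R.inv()*T).as_rotvec()/2/np.pi).round(4).tolist()])
def wcap(name=None):
    s=sense(); c=capture("wrist")
    T=np.eye(4);T[:3,:3]=Ro.from_euler("xyz",s["eef_rot"]).as_matrix();T[:3,3]=s["tcp_pos"]
    c=dict(pixels=c["pixels"],mtx=c["mtx"],view=np.linalg.inv(T@np.asarray(c["T_tool_cam"])))
    if name: cv2.imwrite(f"pics/{name}.png",c["pixels"][:,:,::-1]); np.savez(name+".npz",**c)
    return c
def st():
    s=sense(); print("t",s["time_s"],"p",np.round(s["tcp_pos"],1),"rpy",np.rad2deg(s["eef_rot"]).round(2),"F",np.round(s["ft_force"],1),"w",round(float(s["gripper_width"]),3),"gf",s["gripper_force"])
E
python3 -c "
from h import *
move([699,33,200],94.6)"
```

```text
[[0.6738, -0.4355, 0.0033], [-0.0002, -0.0001, -0.2117]]
```

>>> {"api": "carry_out", "payload": {"targets": [[[0.674,-0.436,0.003],[0,0,-0.212]],[[0.674,-0.436,0.003],[0,0,-0.212]],[[0.674,-0.436,0.003],[0,0,-0.212]],[[0.674,-0.436,0.003],[0,0,-0.212]],[[0.674,-0.436,0.003],[0,0,-0.212]],[[0.674,-0.436,0.003],[0,0,-0.212]],[[0.674,-0.436,0.003],[0,0,-0.212]],[[0.674,-0.436,0.003],[0,0,-0.212]]], "hand": 1}}

```text
time_s: 1.1
tcp_pos: [510.6, -201.5, 201.6]
eef_rot: [-3.141, 0.0, 1.656]
ft_force: [1.2, -0.6, 0.1]
gripper_width: 1.0
gripper_force: 0.0
```

```bash
python3 -c "
from h import *
st();move([699,33,200],94.6)"
```

```text
t 1.1 p [ 510.6 -201.5  201.6] rpy [-1.7999e+02  2.0000e-02  9.4860e+01] F [ 1.2 -0.6  0.1] w 1.0 gf 0.0
[[0.2177, 0.2076, 0.0015], [-0.0, 0.0, 0.0007]]
```

>>> {"api": "carry_out", "payload": {"targets": [[[0.218,0.208,0.002],[0,0,0.001]],[[0.218,0.208,0.002],[0,0,0.001]],[[0.218,0.208,0.002],[0,0,0.001]],[[0.218,0.208,0.002],[0,0,0.001]],[[0.218,0.208,0.002],[0,0,0.001]],[[0.218,0.208,0.002],[0,0,0.001]],[[0.218,0.208,0.002],[0,0,0.001]]]}}

```text
time_s: 1.98
tcp_pos: [699.1, 30.7, 199.0]
eef_rot: [-3.141, 0.0, 1.646]
ft_force: [0.1, -0.3, 0.4]
gripper_width: 1.0
gripper_force: 0.0
```

```bash
python3 -c "
from h import *
st();c=wcap('w1')
for y in (0,33): print(proj(c,[699,y,51]))
move([699,33,25],94.6)"
```

```text
t 1.975 p [699.1  30.7 199. ] rpy [-1.7994e+02  3.0000e-02  9.4330e+01] F [ 0.1 -0.3  0.4] w 1.0 gf 0.0
[274.57712804 215.2134463 ]
[277.17994927 181.27875883]
[[0.0034, 0.0003, 0.1744], [-0.0001, 0.0002, -0.0009]]
```

View pics/w1.png

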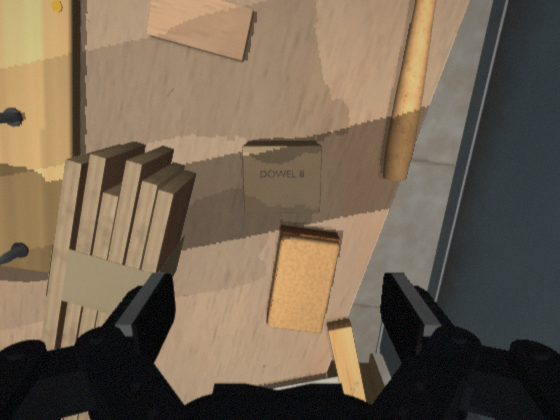

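The wrist view shows the box marked "DOWEL 8", with its top face corners at about (246,147), (321,147), (320,212) and (243,212). It is the right box.

```bash
python3 -c "
from h import *
c=dict(np.load('w1.npz'));P=ray(c,[(246,147),(321,147),(321,213),(243,213)],51)[:,:2];print(P.round(1),P.mean(0))
g=cv2.cvtColor(c['pixels'],cv2.COLOR_RGB2GRAY).astype(int)
print(g[165,232:256],g[165,312:330],g[200,232:256],g[200,312:330]); print(g[200:230,262])
move([701.5,33,25],93)"
```

```text
[[ 6.689e+02  6.220e+01]
 [ 7.357e+02  6.720e+01]
 [ 7.426e+02  5.500e+00]
 [ 6.690e+02 -1.000e-01]] [704.06394658  33.70781461]
[103 107 110 107 106 101 105 102 104  98  83  96 102 103 104 105 104 103
 102 105 105 103 107 104] [102 106 104 103 105 105 106 104 100  95 105 108 107 105 107 107 107 107] [90 85 82 87 89 92 90 88 89 85 82 89 75 88 92 93 91 89 91 91 90 92 92 92] [104 104 103 106 105 105 102  96  95 107 106 106 106 106 105 104 103 105]
[103 104 102  98  91  91  91  92  91  92  90  91  88  90  90  90  89  88
  90  91  90  91  87  88  89  86  86  86  88  88]
[[0.0032, 0.0028, 0.1744], [-0.0001, 0.0002, 0.0035]]
```

>>> {"api": "carry_out", "payload": {"targets": [[[0.002,0.002,0.06],[0,0,0]],[[0.002,0.002,0.11],[0,0,0]],[[0.002,0.002,0.15],[0,0,0]],[[0.002,0.002,0.187],[0,0,0]],[[0.002,0.002,0.187],[0,0,0]]]}}

```text
time_s: 2.65
tcp_pos: [698.8, 31.0, 10.1]
eef_rot: [-3.136, 0.001, 1.645]
ft_force: [0.0, -0.5, 1.1]
gripper_width: 1.0
gripper_force: 0.0
```

>>> {"api": "carry_out", "payload": {"targets": [[[0,0,0],[0,0,0]],[[0,0,0],[0,0,0]],[[0,0,0],[0,0,0]],[[0,0,0],[0,0,0]],[[0,0,0],[0,0,0]],[[0,0,0],[0,0,0]]], "hand": -1, "grip_force": 30}}

```text
time_s: 3.4
tcp_pos: [703.4, 33.7, 20.2]
eef_rot: [3.135, 0.001, 1.646]
ft_force: [-15.9, -1.2, 32.4]
gripper_width: 0.541
gripper_force: 30.3
```

>>> {"api": "carry_out", "payload": {"targets": [[[0,0,-0.04],[0,0,0]],[[0,0,-0.1],[0,0,0]],[[0,0,-0.15],[0,0,0]],[[0,0,-0.18],[0,0,0]],[[0,0,-0.18],[0,0,0]]]}}

```text
time_s: 4.03
tcp_pos: [703.0, 33.7, 198.6]
eef_rot: [3.133, 0.0, 1.646]
ft_force: [0.4, -0.6, -0.5]
gripper_width: -0.003
gripper_force: 0.0
```

```bash
python3 -c "
from h import *
st();wcap('w2')
a=np.deg2rad(84.8);print(434.9+137*np.cos(a),137*np.sin(a))
move([447.5,136.7,190],84.8)"
```

```text
t 4.025 p [703.   33.7 198.6] rpy [1.7952e+02 1.0000e-02 9.4310e+01] F [ 0.4 -0.6 -0.5] w -0.003 gf 0.0
447.31666348709587 136.43616261038792
[[0.1221, -0.2461, 0.0047], [0.0008, -0.0, 0.0265]]
```

View pics/w2.png

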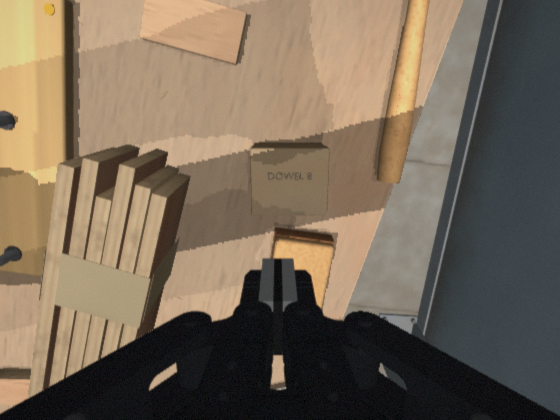

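```bash
python3 - <<'E'
from h import *
st()
c=dict(np.load('w2.npz')); print("tcp px",proj(c,[703,33.7,198.6]),"cam",(-c['view'][:3,:3].T@c['view'][:3,3]).round(1))
a=capture("top")["pixels"];b=capture("scene")["pixels"]
im=np.hstack([cv2.resize(a[80:320,130:380],(400,384)),cv2.resize(b[100:340,180:430],(400,384))])
cv2.imwrite("pics/both.png",im[:,:,::-1])
E
```

```text
t 4.075 p [702.1  33.5 196. ] rpy [1.7972e+02 2.0000e-02 9.4320e+01] F [-0.8 -0.5 -0.2] w 0.002 gf 0.0
tcp px [276.47456529 248.6535488 ] cam [696.5 108.8 370.3]
```

View pics/both.png

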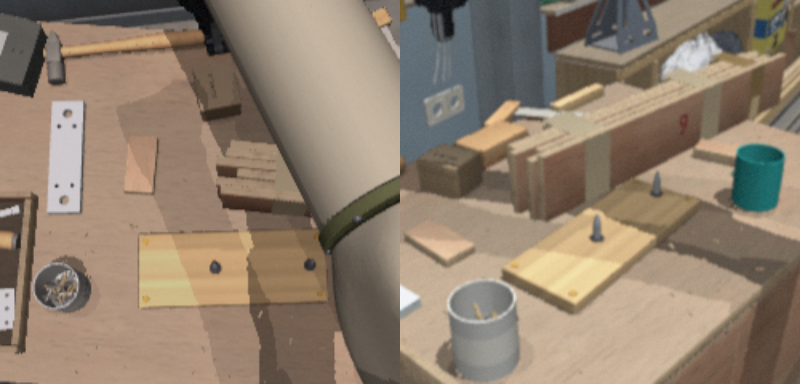

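```bash
python3 - <<'E'
from h import *
c=dict(np.load('w2.npz'))
for z in (196,200,205,210,215,220,230): print(z,proj(c,[703,33.7,z]).round(1),proj(c,[703,44.7,z]).round(1),proj(c,[703,22.7,z]).round(1))
w=wcap('w3'); 
E
python3 - <<'E'
import cv2
im=cv2.imread('pics/w3.png'); cv2.imwrite('pics/w3c.png',cv2.resize(im[130:330,190:370],None,fx=3,fy=3))
E
```

```text
196 [276.4 246.7] [278.  227.3] [274.9 265.4]
200 [276.5 249.7] [278.1 230. ] [275.  268.8]
205 [276.5 253.8] [278.2 233.6] [275.  273.2]
210 [276.6 258. ] [278.3 237.3] [275.  277.9]
215 [276.7 262.5] [278.4 241.3] [275.  282.8]
220 [276.7 267.2] [278.5 245.5] [275. 288.]
230 [276.9 277.5] [278.8 254.7] [275.1 299.4]
```

View pics/w3c.png

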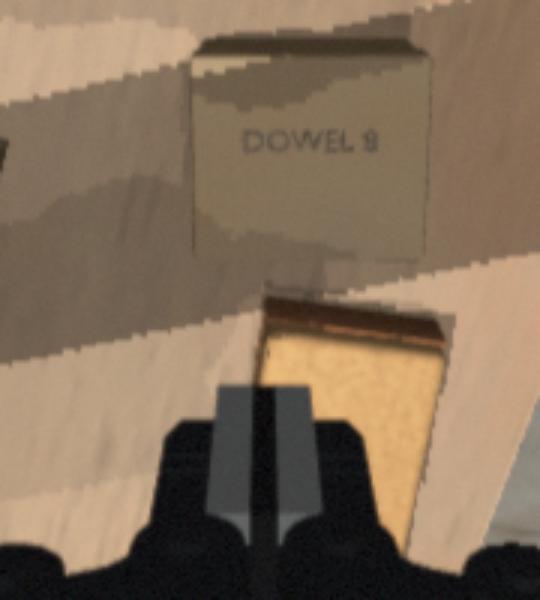

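The failed grasp fits fingertips that end about 30 mm behind the reported TCP: the fingers closed on top of the box, and the wrist view also shows the tips too high. I'll probe free table with the fingers shut to measure it.

```bash
python3 -c "
from h import *
st();move([690,112,40],94.3)"
```

```text
t 4.225 p [700.8  33.2 192.3] rpy [-1.7996e+02  2.0000e-02  9.4340e+01] F [-0.8  0.1  0.4] w 0.0 gf 0.0
[[0.0794, -0.0047, 0.1522], [-0.0001, 0.0, 0.0001]]
```

>>> {"api": "carry_out", "payload": {"targets": [[[0.08,-0.005,0.03],[0,0,0]],[[0.08,-0.005,0.09],[0,0,0]],[[0.08,-0.005,0.14],[0,0,0]],[[0.08,-0.005,0.152],[0,0,0]],[[0.08,-0.005,0.152],[0,0,0]],[[0.08,-0.005,0.152],[0,0,0]]]}}

```text
time_s: 4.97
tcp_pos: [691.9, 112.7, 43.6]
eef_rot: [3.138, -0.0, 1.646]
ft_force: [0.4, -0.5, 0.3]
gripper_width: -0.001
gripper_force: 0.0
```

>>> {"api": "carry_out", "payload": {"targets": [[[0,0,0.005],[0,0,0]],[[0,0,0.01],[0,0,0]],[[0,0,0.015],[0,0,0]],[[0,0,0.02],[0,0,0]],[[0,0,0.02],[0,0,0]]]}}

```text
time_s: 5.6
tcp_pos: [689.7, 112.7, 20.0]
eef_rot: [-3.141, 0.0, 1.647]
ft_force: [0.9, 0.1, 0.0]
gripper_width: -0.002
gripper_force: 0.0
```

>>> {"api": "carry_out", "payload": {"targets": [[[0,0,0.003],[0,0,0]],[[0,0,0.006],[0,0,0]],[[0,0,0.009],[0,0,0]],[[0,0,0.009],[0,0,0]]]}}

```text
time_s: 6.1
tcp_pos: [689.9, 112.8, 11.3]
eef_rot: [-3.141, 0.0, 1.647]
ft_force: [-0.4, 0.2, 0.6]
gripper_width: 0.001
gripper_force: 0.0
```

>>> {"api": "carry_out", "payload": {"targets": [[[0,0,0.003],[0,0,0]],[[0,0,0.006],[0,0,0]],[[0,0,0.009],[0,0,0]],[[0,0,0.009],[0,0,0]]]}}

```text
time_s: 6.6
tcp_pos: [689.9, 112.8, 2.2]
eef_rot: [-3.141, 0.0, 1.647]
ft_force: [-0.3, 0.0, -0.2]
gripper_width: -0.0
gripper_force: 0.0
```

```bash
python3 -c "
from h import *
st();wcap('w4');s=capture('scene');cv2.imwrite('pics/s4.png',s['pixels'][60:340,60:420,::-1]);print(proj(s,[690,112.8,3]))"
```

```text
t 6.6 p [689.9 112.8   2.2] rpy [-179.97    0.     94.34] F [-0.3  0.  -0.2] w -0.0 gf 0.0
[196.858659   231.03556255]
```

View pics/s4.png

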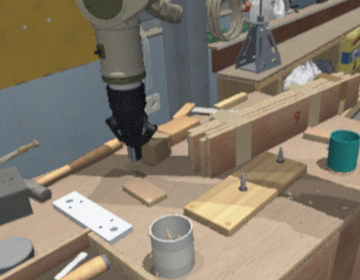

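The scene crop shows the finger tip at (137,159), about 12 px above the predicted TCP, so it's roughly 30 mm short. I'll continue down to contact.

>>> {"api": "carry_out", "payload": {"targets": [[[0,0,0.006],[0,0,0]],[[0,0,0.012],[0,0,0]],[[0,0,0.018],[0,0,0]],[[0,0,0.018],[0,0,0]]]}}

```text
time_s: 7.2
tcp_pos: [689.6, 112.7, -16.2]
eef_rot: [-3.14, 0.0, 1.647]
ft_force: [-0.5, -0.2, -0.3]
gripper_width: 0.002
gripper_force: 0.0
```

>>> {"api": "carry_out", "payload": {"targets": [[[0,0,0.002],[0,0,0]],[[0,0,0.004],[0,0,0]],[[0,0,0.006],[0,0,0]],[[0,0,0.006],[0,0,0]]]}}

```text
time_s: 7.7
tcp_pos: [690.0, 112.7, -21.5]
eef_rot: [-3.141, 0.0, 1.647]
ft_force: [0.2, 0.3, 0.0]
gripper_width: 0.002
gripper_force: 0.0
```

>>> {"api": "carry_out", "payload": {"targets": [[[0,0,0.002],[0,0,0]],[[0,0,0.004],[0,0,0]],[[0,0,0.004],[0,0,0]]]}}

```text
time_s: 8.07
tcp_pos: [689.9, 112.7, -25.6]
eef_rot: [-3.141, 0.0, 1.647]
ft_force: [-0.0, 0.4, 1.9]
gripper_width: -0.0
gripper_force: 0.0
```

>>> {"api": "carry_out", "payload": {"targets": [[[0,0,0.001],[0,0,0]],[[0,0,0.002],[0,0,0]],[[0,0,0.002],[0,0,0]]]}}

```text
time_s: 8.45
tcp_pos: [690.1, 112.8, -27.4]
eef_rot: [-3.142, 0.0, 1.647]
ft_force: [0.2, 0.2, -0.2]
gripper_width: 0.001
gripper_force: 0.0
```

>>> {"api": "carry_out", "payload": {"targets": [[[0,0,0.001],[0,0,0]],[[0,0,0.002],[0,0,0]],[[0,0,0.003],[0,0,0]],[[0,0,0.003],[0,0,0]]]}}

```text
time_s: 8.95
tcp_pos: [690.3, 112.8, -27.7]
eef_rot: [3.141, 0.001, 1.646]
ft_force: [-11.3, -3.5, 21.2]
gripper_width: -0.002
gripper_force: 11.0
```

Contact is at TCP z = -27.5, so the real fingertips sit 27.5 mm behind the reported TCP. I'll allow for that from here on, and re-measure the box from w3.

```bash
python3 -c "
from h import *
c=dict(np.load('w3.npz'));P=ray(c,[(190+a/3,130+b/3) for a,b in [(191,55),(430,55),(425,262),(192,258)]],51)[:,:2];print(P.round(1),P.mean(0))
t=capture('scene');print(proj(t,[690,112.8,0]),proj(t,[690,105,0]),proj(t,[690,121,0]))
cv2.imwrite('pics/s5.png',cv2.resize(t['pixels'][190:260,150:250,::-1],None,fx=6,fy=6))
move([705,33,120],94.3,([690,112.8,-30],94.3))
"
```

```text
[[678.2  64.8]
 [748.   70.1]
 [754.2   6.4]
 [682.    2.3]] [715.60651225  35.90933815]
[197.02118375 232.19044057] [199.4746838  230.66114493] [194.40802004 233.81925645]
[[-0.0807, 0.009, -0.15], [0.0, 0.0, 0.0]]
```

View pics/s5.png

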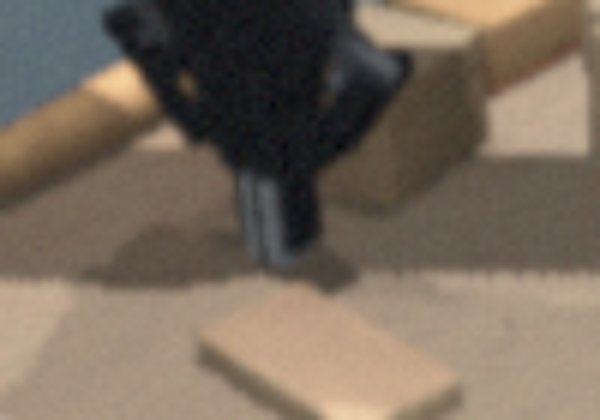

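Crop: the tip touches the table at px (197,234), and the prediction was (197,232), so the lateral calibration is fine. Now I'll retry the box.

>>> {"api": "carry_out", "payload": {"targets": [[[0,0,-0.05],[0,0,0]],[[0,0,-0.1],[0,0,0]],[[-0.04,0.012,-0.12],[0,0,0]],[[-0.079,0.0174,-0.12],[0,0,0]],[[-0.079,0.0174,-0.12],[0,0,0]],[[-0.079,0.0174,-0.12],[0,0,0]]], "hand": 1}}

```text
time_s: 9.75
tcp_pos: [713.1, 36.0, 89.4]
eef_rot: [-3.141, -0.001, 1.647]
ft_force: [0.2, 0.1, 0.1]
gripper_width: 1.001
gripper_force: 0.0
```

```bash
python3 - <<'E'
from h import *
st();c=wcap('w6');move([713.5,35,-26],94.3)
print(proj(c,[713.5,35,51]))
g=c['pixels']; cv2.imwrite('pics/w6.png',g[:,:,::-1])
E
```

```text
t 9.75 p [713.1  36.   89.4] rpy [-1.7998e+02 -3.0000e-02  9.4360e+01] F [0.2 0.1 0.1] w 1.001 gf 0.0
[[-0.0019, 0.0004, 0.1155], [-0.0001, -0.0001, 0.0003]]
[277.12754141 225.43607422]
```

View pics/w6.png

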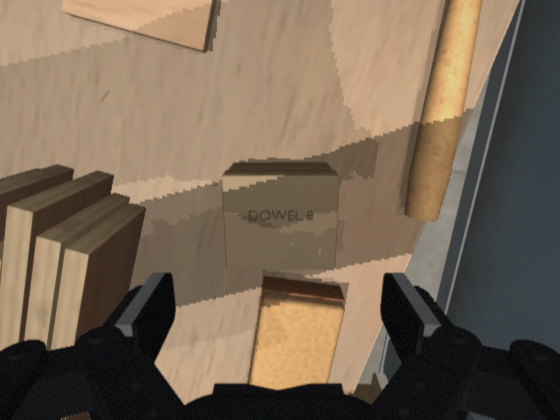

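Box top face runs (223,171) to (336,270), centred at (281,220) against the predicted 277, so I'll nudge +1.5 mm and go down.

>>> {"api": "carry_out", "payload": {"targets": [[[0.001,0.0015,0.05],[0,0,0]],[[0.001,0.0015,0.09],[0,0,0]],[[0.001,0.0015,0.115],[0,0,0]],[[0.001,0.0015,0.115],[0,0,0]],[[0.001,0.0015,0.115],[0,0,0]]]}}

```text
time_s: 10.42
tcp_pos: [716.0, 37.1, -23.5]
eef_rot: [3.139, -0.0, 1.647]
ft_force: [0.2, -0.9, -0.6]
gripper_width: 0.998
gripper_force: 0.0
```

>>> {"api": "carry_out", "payload": {"targets": [[[0,0,0],[0,0,0]],[[0,0,0],[0,0,0]],[[0,0,0],[0,0,0]],[[0,0,0],[0,0,0]],[[0,0,0],[0,0,0]],[[0,0,0],[0,0,0]]], "hand": -1, "grip_force": 30}}

```text
time_s: 11.18
tcp_pos: [716.2, 36.7, -23.2]
eef_rot: [3.139, -0.0, 1.646]
ft_force: [0.3, 0.3, 6.7]
gripper_width: 0.833
gripper_force: 35.5
```

>>> {"api": "carry_out", "payload": {"targets": [[[0,0,-0.04],[0,0,0]],[[0,0,-0.1],[0,0,0]],[[0,0,-0.15],[0,0,0]],[[0,0,-0.15],[0,0,0]]]}}

```text
time_s: 11.68
tcp_pos: [717.5, 37.1, 130.7]
eef_rot: [3.133, -0.0, 1.646]
ft_force: [0.4, -0.5, -2.5]
gripper_width: 0.835
gripper_force: 35.7
```

```bash
python3 -c "
from h import *
st();move([447.3,136.4,125],84.8)"
```

```text
t 11.675 p [717.5  37.1 130.7] rpy [179.5   -0.    94.32] F [ 0.4 -0.5 -2.5] w 0.835 gf 35.73078095912933
[[0.1194, -0.2619, 0.0034], [0.0014, -0.0001, 0.0265]]
```

>>> {"api": "carry_out", "payload": {"targets": [[[0.03,-0.06,0],[0,0,0.007]],[[0.05,-0.11,0],[0,0,0.0265]],[[0.075,-0.165,0],[0,0,0.0265]],[[0.1,-0.22,0],[0,0,0.0265]],[[0.119,-0.26,0],[0,0,0.0265]],[[0.119,-0.26,0],[0,0,0.0265]],[[0.119,-0.26,0],[0,0,0.0265]],[[0.119,-0.26,0],[0,0,0.0265]]]}}

```text
time_s: 12.68
tcp_pos: [447.2, 135.0, 124.4]
eef_rot: [-3.141, -0.0, 1.479]
ft_force: [1.1, -1.0, -1.6]
gripper_width: 0.831
gripper_force: 35.8
```

```bash
python3 -c "
from h import *
st();c=wcap('w7');move([447.3,136.4,-4],84.8)"
```

```text
t 12.675 p [447.2 135.  124.4] rpy [-1.7998e+02 -2.0000e-02  8.4730e+01] F [ 1.1 -1.  -1.6] w 0.831 gf 35.7913863658905
[[0.0013, 0.0002, 0.1284], [-0.0001, -0.0001, -0.0002]]
```

View pics/w7.png

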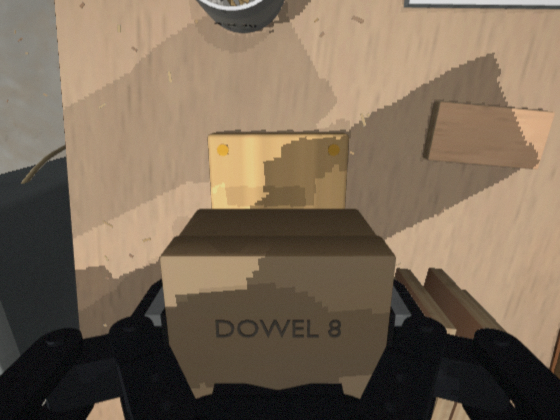

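The box is held squarely. The board's left end edge runs (210,135) to (348,134), centred at 279, against the tool column at 277. I'll check the numbers, then lower.

```bash
python3 -c "
from h import *
c=dict(np.load('w7.npz'))
print(ray(c,[(209.5,134.5),(348.5,132.5)],18).round(1))
a=np.deg2rad(84.8);e=np.array([434.9,0])+185*np.array([np.cos(a),np.sin(a)]);n=55*np.array([np.sin(a),-np.cos(a)]);print(e-n,e+n)"
```

```text
[[400.2 188.4  18. ]
 [506.8 180.   18. ]]
[396.89338541 189.22340565] [506.44066926 179.25382183]
```

>>> {"api": "carry_out", "payload": {"targets": [[[0.001,0,0.05],[0,0,0]],[[0.001,0,0.09],[0,0,0]],[[0.001,0,0.115],[0,0,0]],[[0.001,0,0.125],[0,0,0]],[[0.001,0,0.129],[0,0,0]],[[0.001,0,0.129],[0,0,0]],[[0.001,0,0.129],[0,0,0]]]}}

```text
time_s: 13.6
tcp_pos: [447.4, 136.6, -3.5]
eef_rot: [3.14, -0.0, 1.48]
ft_force: [0.3, -0.3, -1.0]
gripper_width: 0.828
gripper_force: 35.9
```

>>> {"api": "carry_out", "payload": {"targets": [[[0,0,0.0015],[0,0,0]],[[0,0,0.003],[0,0,0]],[[0,0,0.003],[0,0,0]]]}}

```text
time_s: 13.98
tcp_pos: [447.2, 136.4, -5.5]
eef_rot: [3.14, 0.001, 1.48]
ft_force: [-11.2, -5.0, 29.4]
gripper_width: 0.83
gripper_force: 39.1
```

Contact. Release and lift.

>>> {"api": "carry_out", "payload": {"targets": [[[0,0,-0.002],[0,0,0]],[[0,0,-0.002],[0,0,0]],[[0,0,-0.002],[0,0,0]],[[0,0,-0.002],[0,0,0]]], "hand": 1}}

```text
time_s: 14.48
tcp_pos: [446.6, 136.4, -5.5]
eef_rot: [-3.141, 0.0, 1.48]
ft_force: [0.3, 0.2, -0.3]
gripper_width: 1.0
gripper_force: 0.0
```

>>> {"api": "carry_out", "payload": {"targets": [[[0,0,-0.05],[0,0,0]],[[0,0,-0.11],[0,0,0]],[[0,0,-0.15],[0,0,0]],[[0,0,-0.15],[0,0,0]]]}}

```text
time_s: 14.98
tcp_pos: [448.5, 136.9, 147.5]
eef_rot: [3.136, -0.001, 1.48]
ft_force: [0.5, -0.1, -0.2]
gripper_width: 0.995
gripper_force: 0.0
```

```bash
python3 -c "
from h import *
st();move([617,167.4,90],169.8)"
```

```text
t 14.975 p [448.5 136.9 147.5] rpy [ 1.7968e+02 -4.0000e-02  8.4790e+01] F [ 0.5 -0.1 -0.2] w 0.995 gf 0.0
[[0.0456, 0.1647, 0.0584], [0.0008, 0.0006, -0.2361]]
```

>>> {"api": "carry_out", "payload": {"targets": [[[0.046,0.165,0.053],[0,0,-0.236]],[[0.046,0.165,0.053],[0,0,-0.236]],[[0.046,0.165,0.053],[0,0,-0.236]],[[0.046,0.165,0.053],[0,0,-0.236]],[[0.046,0.165,0.053],[0,0,-0.236]],[[0.046,0.165,0.053],[0,0,-0.236]],[[0.046,0.165,0.053],[0,0,-0.236]],[[0.046,0.165,0.053],[0,0,-0.236]]]}}

```text
time_s: 15.98
tcp_pos: [614.5, 167.3, 90.0]
eef_rot: [-3.141, -0.002, 2.969]
ft_force: [-0.5, -0.9, -0.6]
gripper_width: 0.998
gripper_force: 0.0
```

>>> {"api": "carry_out", "payload": {"targets": [[[0,0,0],[0,0,0]],[[0,0,0],[0,0,0]]]}}

```text
time_s: 16.23
tcp_pos: [614.8, 167.3, 90.8]
eef_rot: [-3.141, -0.001, 2.959]
ft_force: [0.4, -0.1, -0.1]
gripper_width: 1.001
gripper_force: 0.0
```

```bash
python3 - <<'E'
from h import *
st();c=wcap('w8');im=c['pixels'];p=proj(c,[617,167.4,13]).astype(int);print(p)
H,S,V=cv2.split(cv2.cvtColor(im,cv2.COLOR_RGB2HSV))
print(im[p[1],p[0]])
for y in range(p[1]-120,p[1]+125,12): print(y,[tuple(im[y,x]) for x in (p[0]-60,p[0]-25,p[0],p[0]+25,p[0]+60)] if 0<=y<420 else '')
for t in (15,25,35):
    m=np.abs(im.astype(int)-np.median(im[p[1]-20:p[1]+20,p[0]-15:p[0]+15].reshape(-1,3),0)).max(2)<t
    k=blob(m,p); print(t,rect(c,k,13) if k is not None else None)
E
```

```text
t 16.225 p [614.8 167.3  90.8] rpy [-1.7999e+02 -5.0000e-02  1.6955e+02] F [ 0.4 -0.1 -0.1] w 1.001 gf 0.0
[279 208]
[157 125  96]
88 [(np.uint8(150), np.uint8(127), np.uint8(103)), (np.uint8(148), np.uint8(126), np.uint8(103)), (np.uint8(149), np.uint8(128), np.uint8(103)), (np.uint8(149), np.uint8(127), np.uint8(103)), (np.uint8(150), np.uint8(127), np.uint8(104))]
100 [(np.uint8(171), np.uint8(145), np.uint8(119)), (np.uint8(151), np.uint8(128), np.uint8(106)), (np.uint8(150), np.uint8(128), np.uint8(103)), (np.uint8(150), np.uint8(128), np.uint8(105)), (np.uint8(151), np.uint8(130), np.uint8(103))]
112 [(np.uint8(156), np.uint8(133), np.uint8(110)), (np.uint8(148), np.uint8(126), np.uint8(103)), (np.uint8(150), np.uint8(127), np.uint8(104)), (np.uint8(147), np.uint8(127), np.uint8(104)), (np.uint8(149), np.uint8(128), np.uint8(105))]
124 [(np.uint8(157), np.uint8(135), np.uint8(110)), (np.uint8(149), np.uint8(128), np.uint8(105)), (np.uint8(149), np.uint8(128), np.uint8(103)), (np.uint8(148), np.uint8(127), np.uint8(104)), (np.uint8(156), np.uint8(133), np.uint8(108))]
136 [(np.u
[... 3584 characters left out ...]
int8(90), np.uint8(71)), (np.uint8(109), np.uint8(94), np.uint8(75)), (np.uint8(102), np.uint8(88), np.uint8(69)), (np.uint8(100), np.uint8(84), np.uint8(67))]
328 [(np.uint8(162), np.uint8(134), np.uint8(107)), (np.uint8(108), np.uint8(89), np.uint8(72)), (np.uint8(113), np.uint8(94), np.uint8(76)), (np.uint8(106), np.uint8(90), np.uint8(74)), (np.uint8(103), np.uint8(87), np.uint8(69))]
15 ((601.767578125, 170.8113555908203), (47.47037124633789, 57.053897857666016), 73.01451110839844)
25 ((579.0235595703125, 256.8356628417969), (416.19183349609375, 205.18304443359375), 49.04134750366211)
35 ((580.532470703125, 250.83595275878906), (417.1872253417969, 213.43850708007812), 51.97496795654297)
```

>>> {"api": "carry_out", "payload": {"targets": [[[-0.002,0,0.05],[0,0,0]],[[-0.002,0,0.09],[0,0,0]],[[-0.002,0,0.112],[0,0,0]],[[-0.002,0,0.119],[0,0,0]],[[-0.002,0,0.119],[0,0,0]],[[-0.002,0,0.119],[0,0,0]]]}}

```text
time_s: 17.02
tcp_pos: [618.1, 167.3, -25.8]
eef_rot: [3.141, 0.002, 2.963]
ft_force: [0.2, 0.3, 0.3]
gripper_width: 1.003
gripper_force: 0.0
```

>>> {"api": "carry_out", "payload": {"targets": [[[0,0,0],[0,0,0]],[[0,0,0],[0,0,0]],[[0,0,0],[0,0,0]],[[0,0,0],[0,0,0]],[[0,0,0],[0,0,0]],[[0,0,0],[0,0,0]],[[0,0,0],[0,0,0]]], "hand": -1, "grip_force": 40}}

```text
time_s: 17.9
tcp_pos: [617.5, 167.0, -26.8]
eef_rot: [3.141, 0.001, 2.963]
ft_force: [-0.2, 0.0, 5.2]
gripper_width: 0.513
gripper_force: 41.4
```

>>> {"api": "carry_out", "payload": {"targets": [[[0,0,-0.04],[0,0,0]],[[0,0,-0.1],[0,0,0]],[[0,0,-0.15],[0,0,0]],[[0,0,-0.15],[0,0,0]]]}}

```text
time_s: 18.4
tcp_pos: [619.0, 168.1, 126.8]
eef_rot: [3.139, 0.006, 2.963]
ft_force: [-0.4, -0.6, -1.7]
gripper_width: 0.513
gripper_force: 41.1
```

```bash
python3 -c "
from h import *
st();move([435.2,0.4,123],85)"
```

```text
t 18.4 p [619.  168.1 126.8] rpy [179.85   0.33 169.76] F [-0.4 -0.6 -1.7] w 0.513 gf 41.12770736217499
[[0.1511, -0.1977, 0.0024], [0.001, 0.0004, 0.2354]]
```

>>> {"api": "carry_out", "payload": {"targets": [[[0.15,-0.197,0],[0,0,0.2354]],[[0.15,-0.197,0],[0,0,0.2354]],[[0.15,-0.197,0],[0,0,0.2354]],[[0.15,-0.197,0],[0,0,0.2354]],[[0.15,-0.197,0],[0,0,0.2354]],[[0.15,-0.197,0],[0,0,0.2354]],[[0.15,-0.197,0],[0,0,0.2354]],[[0.15,-0.197,0],[0,0,0.2354]]]}}

```text
time_s: 19.4
tcp_pos: [433.8, -0.6, 121.7]
eef_rot: [-3.14, 0.0, 1.478]
ft_force: [-0.6, 0.7, -1.2]
gripper_width: 0.512
gripper_force: 41.2
```

>>> {"api": "carry_out", "payload": {"targets": [[[0,0,0],[0,0,0]],[[0,0,0],[0,0,0]]]}}

```text
time_s: 19.65
tcp_pos: [434.2, -0.3, 122.2]
eef_rot: [-3.141, -0.0, 1.488]
ft_force: [0.6, -0.8, 0.1]
gripper_width: 0.513
gripper_force: 41.2
```

```bash
python3 -c "
from h import *
st();c=wcap('w9');move([435.2,0.4,-4],85)
print(proj(c,[441,69.8,54]),proj(c,[441,69.8,18]))
"
```

```text
t 19.65 p [ 4.342e+02 -3.000e-01  1.222e+02] rpy [-179.96   -0.     85.23] F [ 0.6 -0.8  0.1] w 0.513 gf 41.179890632629395
[[0.0007, 0.001, 0.1263], [-0.0001, -0.0, 0.0005]]
[278.02405788 106.27932388] [277.99499227 105.23570221]
```

View pics/w9.png

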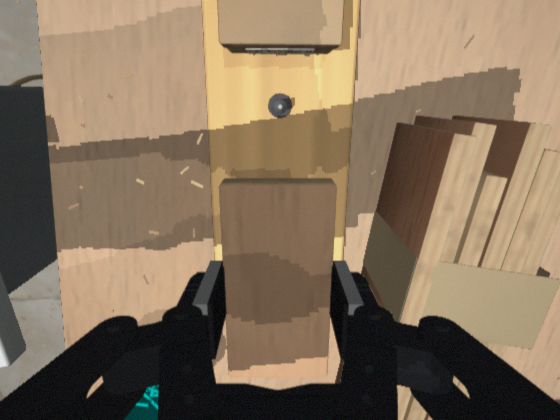

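The strip hangs centred in the fingers, with its far edge running (221,180) to (335,180). The left pin is at (281,105), the box stands on the board at the top of the image, and the turquoise pot is untouched. I'll lower to just above the board and compare columns.

>>> {"api": "carry_out", "payload": {"targets": [[[0.001,0.002,0.05],[0,0,0]],[[0.001,0.002,0.09],[0,0,0]],[[0.001,0.002,0.115],[0,0,0]],[[0.001,0.002,0.125],[0,0,0]],[[0.001,0.002,0.127],[0,0,0]],[[0.001,0.002,0.127],[0,0,0]],[[0.001,0.002,0.127],[0,0,0]]]}}

```text
time_s: 20.58
tcp_pos: [437.3, 0.3, -3.5]
eef_rot: [3.14, 0.001, 1.484]
ft_force: [-0.5, -0.4, -0.9]
gripper_width: 0.513
gripper_force: 41.2
```

```bash
python3 - <<'E'
from h import *
st();c=wcap('w10');im=c['pixels']
p=proj(c,[442,69.8,54]);q=proj(c,[442,69.8,38]);print("pin pred",p,q)
g=cv2.cvtColor(im,cv2.COLOR_RGB2GRAY)
x,y=p.astype(int); m=g[max(0,y-40):y+40,x-40:x+40]<75
n,l,s,ce=cv2.connectedComponentsWithStats(m.astype(np.uint8)); print([(s[i].tolist(),(ce[i]+[x-40,max(0,y-40)]).round(1).tolist()) for i in range(1,n) if s[i][4]>15])
s=sense();T=Ro.from_euler("xyz",s["eef_rot"]).as_matrix();t=np.array(s["tcp_pos"])
for dy in (-22.5,0,22.5): print("strip far edge pred",proj(c,T@[45,dy,-27-13]+t))
cv2.imwrite("pics/w10c.png",cv2.resize(im[0:300,160:400,::-1],None,fx=2,fy=2))
E
```

```text
t 20.575 p [ 4.373e+02  3.000e-01 -3.500e+00] rpy [1.7991e+02 3.0000e-02 8.5020e+01] F [-0.5 -0.4 -0.9] w 0.513 gf 41.18391394615173
pin pred [271.190984   117.93219363] [271.88611247 115.51629291]
[([27, 20, 38, 39, 580], [280.6, 115.8])]
strip far edge pred [216.13911267 182.14995643]
strip far edge pred [275.3626994  182.12213803]
strip far edge pred [334.58467141 182.09432039]
```

View pics/w10c.png

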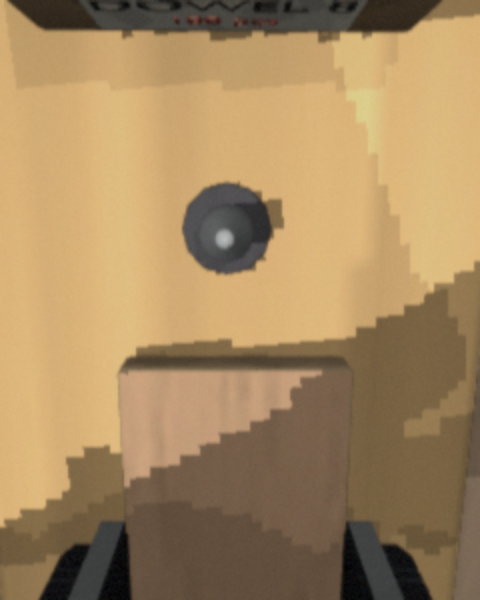

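The left pin tip is at full-image px (271.5,119), against (271,118) predicted for (442, 69.8), and the strip is straight and centred. That puts the jig origin at about (436.4, 0.3). I'll lower and release.

>>> {"api": "carry_out", "payload": {"targets": [[[0,-0.001,0.003],[0,0,0]],[[0,-0.001,0.0055],[0,0,0]],[[0,-0.001,0.0055],[0,0,0]]]}}

```text
time_s: 21.0
tcp_pos: [435.6, 0.4, -9.0]
eef_rot: [-3.141, 0.001, 1.484]
ft_force: [-9.3, -1.4, 22.0]
gripper_width: 0.514
gripper_force: 43.7
```

>>> {"api": "carry_out", "payload": {"targets": [[[0,0,0],[0,0,0]],[[0,0,0],[0,0,0]],[[0,0,0],[0,0,0]],[[0,0,0],[0,0,0]]], "hand": 0.6}}

```text
time_s: 21.5
tcp_pos: [435.5, 0.6, -10.0]
eef_rot: [-3.141, 0.0, 1.484]
ft_force: [-0.4, 0.2, 0.7]
gripper_width: 0.804
gripper_force: 0.0
```

>>> {"api": "carry_out", "payload": {"targets": [[[0,0,-0.04],[0,0,0]],[[0,0,-0.1],[0,0,0]],[[0,0,-0.12],[0,0,0]],[[0,0,-0.12],[0,0,0]],[[0,0,-0.12],[0,0,0]]], "hand": 1}}

```text
time_s: 22.12
tcp_pos: [435.0, 0.5, 109.2]
eef_rot: [-3.14, 0.0, 1.484]
ft_force: [-0.3, -0.8, 1.3]
gripper_width: 0.999
gripper_force: 0.0
```

```bash
python3 - <<'E'
from h import *
st();c=wcap('w11');im=c['pixels']
# dark pin blobs: left pin & right pin
g=cv2.cvtColor(im,cv2.COLOR_RGB2GRAY)
for P in ([442.4,70,54],[430.4,-69.5,54]):
    p=proj(c,P);q=proj(c,[P[0],P[1],38]);print("pred tip",p.round(1),"shoulder",q.round(1))
x,y=proj(c,[442.4,70,46]).astype(int);m=(g[y-25:y+25,x-25:x+25]<75).astype(np.uint8)
n,l,s,ce=cv2.connectedComponentsWithStats(m);print([(s[i].tolist(),(ce[i]+[x-25,y-25]).round(1).tolist()) for i in range(1,n) if s[i][4]>15])
# strip corners via colour saturation vs board
p=proj(c,[436.4,0.3,31]).astype(int);print("strip c",p)
H,S,V=cv2.split(cv2.cvtColor(im,cv2.COLOR_RGB2HSV))
for r in range(p[1]-40,p[1]+41,20): print(r,H[r,p[0]-60:p[0]+61:4].tolist())
print("col",H[p[1]-110:p[1]+100:5,p[0]].tolist())
move([644,281.9,95],174.1)
E
```

```text
t 22.125 p [435.    0.5 109.2] rpy [-1.7993e+02  1.0000e-02  8.5010e+01] F [-0.3 -0.8  1.3] w 0.999 gf 0.0
pred tip [278.7 107.7] shoulder [278.6 107. ]
pred tip [278.8 306.5] shoulder [278.8 295. ]
[([18, 16, 20, 21, 178], [282.6, 107.9])]
strip c [278 205]
165 [19, 18, 18, 18, 17, 18, 17, 17, 14, 15, 16, 13, 15, 13, 14, 15, 14, 13, 15, 14, 13, 15, 13, 18, 17, 19, 18, 19, 18, 17, 18]
185 [17, 17, 18, 18, 17, 17, 18, 17, 14, 14, 15, 15, 15, 15, 14, 14, 15, 13, 15, 12, 15, 14, 14, 18, 17, 18, 17, 17, 18, 17, 17]
205 [18, 17, 17, 17, 17, 18, 18, 17, 14, 14, 15, 13, 14, 14, 14, 14, 15, 14, 14, 14, 14, 14, 14, 17, 18, 17, 18, 18, 17, 17, 18]
225 [18, 18, 18, 17, 18, 18, 17, 18, 15, 14, 15, 14, 15, 15, 14, 14, 15, 15, 13, 14, 14, 14, 14, 18, 17, 18, 17, 18, 18, 18, 18]
245 [18, 18, 18, 18, 17, 18, 18, 18, 14, 14, 15, 13, 14, 14, 15, 16, 15, 14, 14, 14, 14, 15, 14, 19, 18, 18, 17, 18, 18, 18, 18]
col [12, 150, 90, 90, 135, 17, 17, 17, 18, 17, 17, 13, 13, 14, 15, 15, 14, 15, 14, 14, 14, 14, 14, 14, 14, 15, 14, 14, 13, 14, 16, 13, 14, 14, 21, 21, 10, 20, 80, 105, 75, 75]
[[0.2983, 0.1841, 0.0137], [-0.0002, -0.0003, -0.2474]]
```

The strip is down and lies centred. The dark-blob centroid is biased by the pin's shadow, so I'll measure both pins by neutral (grey) colour from close up, at the same image position each time.

>>> {"api": "carry_out", "payload": {"targets": [[[0,0.001,0.03],[0,0,0]],[[0,0.001,0.05],[0,0,0]],[[0,0.001,0.05],[0,0,0]],[[0,0.001,0.05],[0,0,0]],[[0,0.001,0.05],[0,0,0]]]}}

```text
time_s: 22.8
tcp_pos: [437.1, 0.6, 60.8]
eef_rot: [3.141, 0.0, 1.484]
ft_force: [-0.9, 0.9, -0.0]
gripper_width: 0.999
gripper_force: 0.0
```

```bash
cat >> h.py <<'E'
def pin(guess,n=4):
    out=[]
    for i in range(n):
        c=wcap(); im=c['pixels'].astype(int); x,y=proj(c,[*guess,46]).astype(int)
        sub=im[y-40:y+40,x-40:x+40]; m=((sub[...,0]-sub[...,2]<18)&(sub.max(2)<140)).astype(np.uint8)
        N,l,s,ce=cv2.connectedComponentsWithStats(m); k=1+np.argmax(s[1:,4]); d=cv2.distanceTransform((l==k).astype(np.uint8),cv2.DIST_L2,5)
        _,r,_,mx=cv2.minMaxLoc(d)
        e=ce[k]+[x-40,y-40]; bb=s[k]; bc=[x-40+bb[0]+(bb[2]-1)/2,y-40+bb[1]+(bb[3]-1)/2]
        out.append(np.r_[sense()['tcp_pos'],ray(c,[e],46)[0][:2],ray(c,[bc],46)[0][:2],bb[2:]])
    print(np.mean(out,0).round(2),np.std(out,0).round(2))
E
python3 -c "
from h import *
pin((442,70))
move([424.5,-139.5,60],85)"
```

```text
[4.3696e+02 4.6000e-01 6.0630e+01 4.4247e+02 7.0470e+01 4.4233e+02
 7.0520e+01 3.0000e+01 3.1000e+01 6.8175e+02] [0.09 0.02 0.1  0.02 0.01 0.06 0.04 0.   0.   2.59]
[[-0.1405, -0.0001, 0.0005], [0.0001, 0.0001, 0.0]]
```

>>> {"api": "carry_out", "payload": {"targets": [[[-0.05,0,0],[0,0,0]],[[-0.1,0,0],[0,0,0]],[[-0.14,0,0],[0,0,0]],[[-0.14,0,0],[0,0,0]],[[-0.14,0,0],[0,0,0]],[[-0.14,0,0],[0,0,0]]]}}

```text
time_s: 23.75
tcp_pos: [424.7, -137.8, 60.3]
eef_rot: [3.141, 0.0, 1.486]
ft_force: [0.1, -0.2, -0.5]
gripper_width: 1.001
gripper_force: 0.0
```

```bash
python3 -c "
from h import *
pin((430.4,-69.5)); st()
move([424.5,-139.5,150],85);move([644,281.9,95],174.1,([424.5,-139.5,150],85))"
```

```text
[ 424.62 -138.09   60.2   429.76  -68.87  429.73  -68.92   30.     30.75
  708.75] [0.04 0.19 0.02 0.02 0.05 0.03 0.12 0.   0.43 3.11]
t 23.95 p [ 424.6 -138.4   60.2] rpy [1.7999e+02 1.0000e-02 8.5080e+01] F [0.2 0.1 0.9] w 1.003 gf 0.0
[[-0.0012, 0.0, -0.0898], [0.0, 0.0, 0.0002]]
[[0.4389, 0.1819, 0.055], [-0.0, 0.0, -0.2475]]
```

The pins come out 139.97 mm apart (140 expected), with the jig y axis at 84.81° and the origin at (436.1, 0.8) in the wrist-camera frame. Now the template.

>>> {"api": "carry_out", "payload": {"targets": [[[0,0,-0.05],[0,0,0]],[[0,0,-0.09],[0,0,0]],[[0,0,-0.09],[0,0,0]]]}}

```text
time_s: 24.32
tcp_pos: [426.3, -139.3, 152.8]
eef_rot: [3.137, 0.003, 1.484]
ft_force: [0.1, 0.0, 0.0]
gripper_width: 0.999
gripper_force: 0.0
```

>>> {"api": "carry_out", "payload": {"targets": [[[0.438,0.182,0],[0,0,-0.2475]],[[0.438,0.182,0],[0,0,-0.2475]],[[0.438,0.182,0],[0,0,-0.2475]],[[0.438,0.182,0],[0,0,-0.2475]],[[0.438,0.182,0],[0,0,-0.2475]],[[0.438,0.182,0],[0,0,-0.2475]],[[0.438,0.182,0],[0,0,-0.2475]],[[0.438,0.182,0],[0,0,-0.2475]]]}}

```text
time_s: 25.32
tcp_pos: [643.2, 285.3, 147.9]
eef_rot: [3.141, -0.003, 2.993]
ft_force: [0.5, -1.1, 1.2]
gripper_width: 0.999
gripper_force: 0.0
```

```bash
python3 -c "
from h import *
st();move([644,281.9,70],174.1)"
```

```text
t 25.325 p [643.2 285.3 147.9] rpy [ 1.7999e+02 -1.4000e-01  1.7147e+02] F [ 0.5 -1.1  1.2] w 0.999 gf 0.0
[[-0.0015, -0.0033, 0.0779], [0.0, -0.0004, -0.0073]]
```

>>> {"api": "carry_out", "payload": {"targets": [[[0,-0.002,0.03],[0,0,-0.006]],[[0,-0.002,0.06],[0,0,-0.006]],[[0,-0.002,0.06],[0,0,-0.006]],[[0,-0.002,0.06],[0,0,-0.006]],[[0,-0.002,0.06],[0,0,-0.006]]]}}

```text
time_s: 25.95
tcp_pos: [644.0, 280.1, 91.6]
eef_rot: [3.141, 0.002, 3.021]
ft_force: [0.1, 0.4, 0.6]
gripper_width: 1.002
gripper_force: 0.0
```

```bash
python3 - <<'E'
from h import *
st();c=wcap('w12');im=c['pixels']
H,S,V=cv2.split(cv2.cvtColor(im,cv2.COLOR_RGB2HSV))
p=proj(c,[644,281.9,12]).astype(int);print(p,im[p[1],p[0]])
for t in (25,40):
  for v in (100,130):
    k=blob((S<t)&(V>v),p); print(t,v,None if k is None else (rect(c,k,12),k[:,0].min(0),k[:,0].max(0)))
E
```

```text
t 25.95 p [644.  280.1  91.6] rpy [1.7994e+02 9.0000e-02 1.7311e+02] F [0.1 0.4 0.6] w 1.002 gf 0.0
[280 204] [190 194 189]
25 100 (((645.4315185546875, 281.1042785644531), (50.20673370361328, 181.04425048828125), 84.16676330566406), array([240,  76], dtype=int32), array([315, 313], dtype=int32))
25 130 (((645.297119140625, 281.11798095703125), (50.20673370361328, 180.7738800048828), 84.16676330566406), array([240,  76], dtype=int32), array([315, 312], dtype=int32))
40 100 (((645.5220336914062, 281.07940673828125), (50.638206481933594, 181.54953002929688), 84.13931274414062), array([240,  76], dtype=int32), array([315, 313], dtype=int32))
40 130 (((645.2069091796875, 281.042724609375), (50.46126937866211, 180.93136596679688), 84.15296936035156), array([240,  76], dtype=int32), array([315, 312], dtype=int32))
```

>>> {"api": "carry_out", "payload": {"targets": [[[-0.0005,0.0015,0.05],[0,0,-0.0028]],[[-0.0005,0.0015,0.09],[0,0,-0.0028]],[[-0.0005,0.0015,0.112],[0,0,-0.0028]],[[-0.0005,0.0015,0.1195],[0,0,-0.0028]],[[-0.0005,0.0015,0.1195],[0,0,-0.0028]],[[-0.0005,0.0015,0.1195],[0,0,-0.0028]]]}}

```text
time_s: 26.75
tcp_pos: [645.0, 281.6, -27.7]
eef_rot: [3.14, 0.002, 3.039]
ft_force: [0.4, -0.7, -1.0]
gripper_width: 0.999
gripper_force: 0.0
```

>>> {"api": "carry_out", "payload": {"targets": [[[0,0,0],[0,0,0]],[[0,0,0],[0,0,0]],[[0,0,0],[0,0,0]],[[0,0,0],[0,0,0]],[[0,0,0],[0,0,0]],[[0,0,0],[0,0,0]],[[0,0,0],[0,0,0]]], "hand": -1, "grip_force": 70}}

```text
time_s: 27.62
tcp_pos: [644.7, 281.3, -28.4]
eef_rot: [3.141, 0.001, 3.039]
ft_force: [-1.0, -2.5, 4.4]
gripper_width: 0.562
gripper_force: 73.2
```

>>> {"api": "carry_out", "payload": {"targets": [[[0,0,-0.03],[0,0,0]],[[0,0,-0.08],[0,0,0]],[[0,0,-0.14],[0,0,0]],[[0,0,-0.155],[0,0,0]],[[0,0,-0.155],[0,0,0]],[[0,0,-0.155],[0,0,0]]]}}

```text
time_s: 28.38
tcp_pos: [643.5, 280.2, 123.2]
eef_rot: [-3.139, -0.002, 3.039]
ft_force: [0.2, 0.2, -2.5]
gripper_width: 0.562
gripper_force: 73.2
```

```bash
python3 - <<'E'
from h import *
st();c=wcap('w13');im=c['pixels']
s=sense();T=np.eye(4);T[:3,:3]=Ro.from_euler("xyz",s["eef_rot"]).as_matrix();T[:3,3]=s["tcp_pos"]
k=dict(pixels=im,mtx=c['mtx'],view=c['view']@T)   # tool -> camera
np.savez('tool13.npz',**k)
# template top at tool z ~ -(27+12)
H,S,V=cv2.split(cv2.cvtColor(im,cv2.COLOR_RGB2HSV))
print("pred hole",proj(k,[70,0,-39]))
p=proj(k,[55,0,-39]).astype(int); print(p,im[p[1],p[0]])
b=blob((S<40)&(V>90),p)
if b is not None:
    q=b[:,0]; print(q.min(0),q.max(0))
    P=ray(k,q,-39)[:,:2]; print("tool xy range",P.min(0).round(1),P.max(0).round(1)); print("minrect",cv2.minAreaRect(P.astype(np.float32)))
u,v=proj(k,[70,0,-39]).astype(int)
g=cv2.cvtColor(im,cv2.COLOR_RGB2GRAY); sub=g[v-35:v+35,u-35:u+35]
print(sub[::5,::5])
move([435.2,0.8,125],84.8)
E
```

```text
t 28.375 p [643.5 280.2 123.2] rpy [-1.7988e+02 -1.3000e-01  1.7413e+02] F [ 0.2  0.2 -2.5] w 0.562 gf 73.24028134346008
pred hole [279.73023122 113.85630184]
[279 155] [186 186 186]
[204  55] [351 389]
tool xy range [-53.8 -26.6] [89.6 24.9]
minrect ((17.91448211669922, -0.8565292358398438), (143.4105224609375, 51.43825912475586), 0.02717587910592556)
[[183 184 184 181 185 185 183 185 184 184 186 185 183 181]
 [185 186 185 186 187 184 185 184 183 185 184 186 184 183]
 [183 185 184 186 185 184 185 186 186 186 185 184 184 185]
 [184 186 184 185 185 156 128 125 137 181 186 184 184 184]
 [183 186 186 185 127 106 113 126 116 133 168 185 184 185]
 [186 187 186 136 104 111 114 124 124 124 139 184 185 186]
 [185 185 182 123 112 112 113 121 118 119  94 145 188 186]
 [187 187 159  80 112 113 113 124 127 124 121 145 188 186]
 [186 184 156  74 116 113 116 127 125 125 124 152 186 185]
 [186 186 179 122 115 115 114 122 122 118  84 156 188 186]
 [187 184 187 161  77 111 113 126 125 116 161 185 184 186]
 [186 186 185 187 168  86  99 107  93 171 180 185 184 188]
 [186 186 186 187 187 174 179 171 177 184 187 189 185 187]
 [185 187 185 186 188 186 185 188 187 186 187 186 188 186]]
[[0.1786, -0.2993, -0.0008], [-0.0006, -0.0001, 0.2481]]
```

```bash
python3 - <<'E'
from h import *
w=capture("wrist");np.savez("cam.npz",T=w["T_tool_cam"],K=w["mtx"])
k=dict(mtx=w["mtx"],view=np.linalg.inv(w["T_tool_cam"]))
print("strip w10 tool y=0 pred",proj(k,[45,0,-40]),proj(k,[70,0,-39]),proj(k,[0,0,-39]))
for im in (dict(np.load('w13.npz'))['pixels'],w['pixels']):
    H,S,V=cv2.split(cv2.cvtColor(im,cv2.COLOR_RGB2HSV)); m=(S<40)&(V>150)
    b=blob(m,(279,165)); P=ray(k,b[:,0],-39)[:,:2]; R=cv2.minAreaRect(P.astype(np.float32)); print("templ far edge x",P[:,0].max().round(1),"ctr y",round(R[0][1],2),"w",R[1],R[2])
    l=cv2.connectedComponentsWithStats((~m[80:150,240:320]).astype(np.uint8)); i=1+np.argmax(l[2][1:,4]); s=l[2][i]; ctr=[240+s[0]+(s[2]-1)/2,80+s[1]+(s[3]-1)/2]
    print("hole px",ctr,s,"tool",ray(k,[ctr],-39)[0][:2].round(2))
st()
E
```

```text
strip w10 tool y=0 pred [279.45785763 182.20887868] [279.52340127 113.99320648] [279.31636718 286.30013953]
templ far edge x 89.7 ctr y -0.82 w (51.16535949707031, 92.8573226928711) 89.98568725585938
hole px [np.float64(277.0), np.float64(114.0)] [  15   12   45   45 1537] tool [70.   -0.91]
templ far edge x 89.7 ctr y -0.82 w (92.85009002685547, 51.17392349243164) 0.01199610996991396
hole px [np.float64(277.0), np.float64(114.0)] [  15   12   45   45 1534] tool [70.   -0.91]
t 28.475 p [643.5 280.4 123.4] rpy [-1.7990e+02 -1.3000e-01  1.7414e+02] F [-0.1 -0.4 -2.2] w 0.564 gf 73.23933362960815
```

Hole measured at tool (70.0, -0.9), so the camera's lateral bias is about 0.9 mm. Aligning hole to pin in the same camera puts the TCP target at (437.0, 0.7), yaw 84.8°.

```bash
python3 -c "
from h import *
st();move([437,0.7,123],84.8)"
```

```text
t 28.475 p [643.5 280.4 123.4] rpy [-1.7990e+02 -1.3000e-01  1.7414e+02] F [-0.1 -0.4 -2.2] w 0.564 gf 73.23933362960815
[[0.1768, -0.2994, 0.0013], [-0.0005, -0.0001, 0.2482]]
```

>>> {"api": "carry_out", "payload": {"targets": [[[0.177,-0.3,0],[0,0,0.248]],[[0.177,-0.3,0],[0,0,0.248]],[[0.177,-0.3,0],[0,0,0.248]],[[0.177,-0.3,0],[0,0,0.248]],[[0.177,-0.3,0],[0,0,0.248]],[[0.177,-0.3,0],[0,0,0.248]],[[0.177,-0.3,0],[0,0,0.248]],[[0.177,-0.3,0],[0,0,0.248]]]}}

```text
time_s: 29.48
tcp_pos: [436.6, -0.3, 125.1]
eef_rot: [-3.141, 0.001, 1.538]
ft_force: [-0.2, 0.2, -2.8]
gripper_width: 0.564
gripper_force: 73.5
```

>>> {"api": "carry_out", "payload": {"targets": [[[0.177,0,0],[0,0,0]],[[0,0,0],[0,0,0]],[[0,0,0],[0,0,0]],[[0,0,0],[0,0,0]]]}}

```text
time_s: 29.98
tcp_pos: [436.9, 0.7, 125.1]
eef_rot: [-3.141, -0.0, 1.546]
ft_force: [0.4, -0.1, -2.5]
gripper_width: 0.562
gripper_force: 73.5
```

```bash
python3 -c "
from h import *
st();move([437,0.7,35],84.8)"
```

```text
t 29.975 p [436.9   0.7 125.1] rpy [-1.7995e+02 -2.0000e-02  8.8570e+01] F [ 0.4 -0.1 -2.5] w 0.562 gf 73.4863007068634
[[-0.0, 0.0002, 0.0901], [-0.0001, -0.0, 0.0105]]
```

>>> {"api": "carry_out", "payload": {"targets": [[[0,0,0.04],[0,0,0.0105]],[[0,0,0.08],[0,0,0.0105]],[[0,0,0.092],[0,0,0.0105]],[[0,0,0.092],[0,0,0.0105]],[[0,0,0.092],[0,0,0.0105]],[[0,0,0.092],[0,0,0.0105]]]}}

```text
time_s: 30.72
tcp_pos: [438.3, 0.5, 34.7]
eef_rot: [3.14, 0.001, 1.48]
ft_force: [0.5, 0.2, -2.3]
gripper_width: 0.566
gripper_force: 73.5
```

```bash
python3 - <<'E'
from h import *
for i in range(2): st(); w=capture("wrist")
im=w['pixels'];k=dict(mtx=w["mtx"],view=np.linalg.inv(w["T_tool_cam"]))
cv2.imwrite("pics/w14c.png",cv2.resize(im[70:160,230:330,::-1],None,fx=6,fy=6,interpolation=cv2.INTER_CUBIC))
move([437,0.7,32],84.8)
E
```

```text
t 30.725 p [438.3   0.5  34.7] rpy [1.7988e+02 4.0000e-02 8.4820e+01] F [ 0.5  0.2 -2.3] w 0.566 gf 73.53239893913269
t 30.775 p [438.1   0.5  34.5] rpy [1.799e+02 5.000e-02 8.482e+01] F [ 1.2  0.3 -1.7] w 0.565 gf 73.53187680244446
[[0.0001, -0.001, 0.0023], [0.0002, 0.0001, 0.0]]
```

View pics/w14c.png

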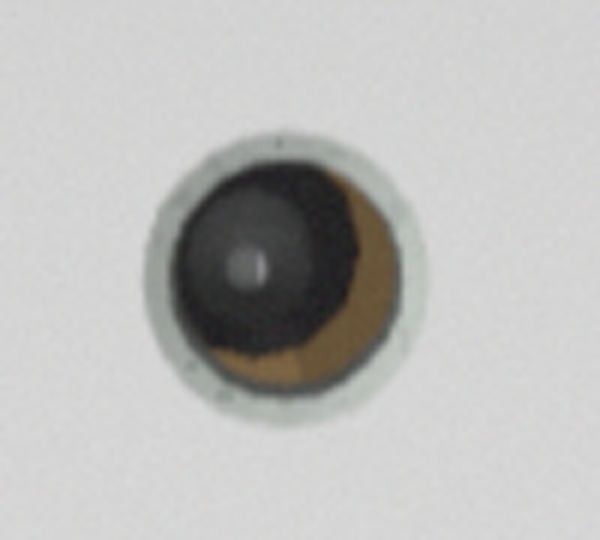

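Hole seen from above: its lower rim is centred at crop (286,278), the pin tip highlight is at (247,268), and the pin's base collar is a disc centred at about (262,258). So the pin sits about 2 mm left of the hole. I'll compute the offset.

```bash
cat >> h.py <<'E'
def fitc(pts):
    A=np.c_[2*pts,np.ones(len(pts))];x=np.linalg.lstsq(A,(pts**2).sum(1),rcond=None)[0];return x[:2],np.sqrt(x[2]+x[:2]@x[:2])
def holepin(tz_hb=-28.4):
    """tool-frame offsets hole-bottom centre -> collar centre, tip highlight"""
    s=sense();w=capture("wrist");im=w['pixels'].astype(int);k=dict(mtx=w["mtx"],view=np.linalg.inv(w["T_tool_cam"]))
    sub=im[70:160,230:330];g=sub.mean(2);rb=sub[...,0]-sub[...,2]
    m=(g<120); N,l,st_,ce=cv2.connectedComponentsWithStats(m.astype(np.uint8)); i=1+np.argmax(st_[1:,4]); m=cv2.morphologyEx((l==i).astype(np.uint8),cv2.MORPH_CLOSE,np.ones((9,9)))
    hc,hr=cv2.minEnclosingCircle(max(cv2.findContours(m,0,cv2.CHAIN_APPROX_NONE)[0],key=len))
    Y,X=np.mgrid[:90,:100];inner=(np.hypot(X-hc[0],Y-hc[1])<hr-3)
    hl=np.where(inner&(rb<15),g,0); hl=cv2.GaussianBlur(hl,(3,3),0); hy,hx=np.unravel_index(hl.argmax(),hl.shape)
    z=s['tcp_pos'][2]
    H=ray(k,[(230+hc[0],70+hc[1])],tz_hb)[0][:2]; T=ray(k,[(230+hx,70+hy)],z-54)[0][:2]
    neu=(inner&(rb<12)).astype(np.uint8); br=(inner&(rb>=12))
    print("hole px",np.round(hc,1)+[230,70],round(hr,1),"tip px",(230+hx,70+hy),"tip-hole tool xy",(T-H).round(2),"tcp",np.round(s['tcp_pos'],1),"F",np.round(s['ft_force'],1))
    return sub,hc,hr,k,z,br
E
python3 - <<'E'
from h import *
im=cv2.imread("pics/w14c.png")
w=np.load("cam.npz");k=dict(mtx=w["K"],view=np.linalg.inv(w["T"]))
H=ray(k,[(277.7,116.3)],-28.4)[0]; 
for n,px,z in (("collar",(273.7,113),34.5-19),("tip",(271.2,114.7),34.5-54)): print(n,(ray(k,[px],z)[0]-H)[:2].round(2))
print(proj(k,[70,0,-28.4]),proj(k,[70,0,-19.5]),proj(k,[70,0,15]))
holepin();holepin()
E
```

```text
collar [-0.47 -1.98]
tip [ 0.22 -2.68]
[279.35529522 112.81767664] [279.23202315 111.9556613 ] [278.86419711 109.38353205]
hole px [277.3 115.9] 19.9 tip px (np.int64(273), np.int64(114)) tip-hole tool xy [ 0.37 -1.77] tcp [437.9   0.5  34.3] F [ 0.   0.8 -2.5]
hole px [277.3 115.9] 19.9 tip px (np.int64(273), np.int64(113)) tip-hole tool xy [ 0.77 -1.77] tcp [437.8   0.5  34.2] F [-0.3  0.2 -2.5]
```

>>> {"api": "carry_out", "payload": {"targets": [[[0,-0.0007,0],[0,0,0]],[[0,-0.0007,0],[0,0,0]],[[0,-0.0007,0],[0,0,0]],[[0,-0.0007,0],[0,0,0]],[[0,-0.0007,0],[0,0,0]],[[0,-0.0007,0],[0,0,0]],[[0,-0.0007,0],[0,0,0]],[[0,-0.0007,0],[0,0,0]]]}}

```text
time_s: 31.92
tcp_pos: [436.7, 0.8, 33.6]
eef_rot: [3.142, 0.0, 1.481]
ft_force: [0.4, 0.8, -2.4]
gripper_width: 0.564
gripper_force: 73.5
```

```bash
python3 - <<'E'
from h import *
holepin();sub,hc,hr,k,z,br=holepin()
# collar boundary: neutral-dark region's outline points strictly inside hole rim, facing brown
rb=sub[...,0]-sub[...,2]
print(np.round(hc,1)); 
for y in range(int(hc[1])-18,int(hc[1])+20,3): print(y,''.join('B' if v>=14 else '.' for v in rb[y,20:75]), )
E
```

```text
hole px [275.8 115.6] 20.7 tip px (np.int64(276), np.int64(115)) tip-hole tool xy [-0.12  0.06] tcp [436.7   0.8  33.6] F [ 0.4  0.8 -2.4]
hole px [275.8 115.6] 20.7 tip px (np.int64(276), np.int64(115)) tip-hole tool xy [-0.12  0.06] tcp [436.7   0.8  33.7] F [ 0.4 -0.5 -3. ]
[45.8 45.6]
27 .......................................................
30 .......................................................
33 .......................................................
36 .........................................BBB...........
39 ..........................................BBB..........
42 ..........................................BBBB.........
45 ..........................................BBBB.........
48 .........................................BBBBB.........
51 ........................................BBBBB..........
54 ............BB.......................BBBBBBB...........
57 ..............BBB.................BBBBBBB..............
60 .................BBBBBBBBBBBBBBBBBBBBB.................
63 ......................BBBBBBBBBBBB.....................
```

The pin tip is now within about 0.5 mm of the hole centre. I'll nudge −0.5 mm and lower slowly.

>>> {"api": "carry_out", "payload": {"targets": [[[0,-0.0005,0.002],[0,0,0]],[[0,-0.0005,0.004],[0,0,0]],[[0,-0.0005,0.006],[0,0,0]],[[0,-0.0005,0.008],[0,0,0]],[[0,-0.0005,0.01],[0,0,0]],[[0,-0.0005,0.012],[0,0,0]],[[0,-0.0005,0.012],[0,0,0]],[[0,-0.0005,0.012],[0,0,0]]]}}

```text
time_s: 33.02
tcp_pos: [436.2, 0.9, 21.7]
eef_rot: [3.141, 0.0, 1.481]
ft_force: [0.2, -0.6, -2.4]
gripper_width: 0.561
gripper_force: 73.6
```

```bash
python3 -c "
from h import *
holepin()"
```

```text
hole px [277.3 115.9] 19.9 tip px (np.int64(275), np.int64(116)) tip-hole tool xy [ 0.15 -0.86] tcp [436.2   0.9  21.7] F [ 0.2 -0.6 -2.4]
```

>>> {"api": "carry_out", "payload": {"targets": [[[0,-0.0002,0.002],[0,0,0]],[[0,-0.0002,0.004],[0,0,0]],[[0,-0.0002,0.006],[0,0,0]],[[0,-0.0002,0.008],[0,0,0]],[[0,-0.0002,0.01],[0,0,0]],[[0,-0.0002,0.012],[0,0,0]],[[0,-0.0002,0.012],[0,0,0]]]}}

```text
time_s: 33.95
tcp_pos: [435.9, 0.9, 9.5]
eef_rot: [-3.141, -0.0, 1.481]
ft_force: [-0.2, 0.3, -3.7]
gripper_width: 0.56
gripper_force: 73.6
```

>>> {"api": "carry_out", "payload": {"targets": [[[0,0,0.002],[0,0,0]],[[0,0,0.004],[0,0,0]],[[0,0,0.006],[0,0,0]],[[0,0,0.006],[0,0,0]],[[0,0,0.006],[0,0,0]]]}}

```text
time_s: 34.58
tcp_pos: [436.0, 0.9, 3.7]
eef_rot: [3.141, 0.0, 1.481]
ft_force: [-0.1, -0.0, -2.4]
gripper_width: 0.561
gripper_force: 73.6
```

>>> {"api": "carry_out", "payload": {"targets": [[[0,0,0.001],[0,0,0]],[[0,0,0.002],[0,0,0]],[[0,0,0.002],[0,0,0]]]}}

```text
time_s: 34.95
tcp_pos: [436.2, 0.8, 2.2]
eef_rot: [-3.142, 0.001, 1.481]
ft_force: [-5.2, -0.9, 11.4]
gripper_width: 0.561
gripper_force: 75.1
```

Seated on the strip at the expected height. I'll release and lift.

>>> {"api": "carry_out", "payload": {"targets": [[[0,0,0],[0,0,0]],[[0,0,0],[0,0,0]],[[0,0,0],[0,0,0]],[[0,0,0],[0,0,0]]], "hand": 0.6}}

```text
time_s: 35.45
tcp_pos: [436.0, 0.9, 1.6]
eef_rot: [3.142, -0.0, 1.481]
ft_force: [0.4, -0.2, -0.1]
gripper_width: 0.801
gripper_force: 0.0
```

>>> {"api": "carry_out", "payload": {"targets": [[[0,0,-0.03],[0,0,0]],[[0,0,-0.09],[0,0,0]],[[0,0,-0.14],[0,0,0]],[[0,0,-0.14],[0,0,0]],[[0,0,-0.14],[0,0,0]],[[0,0,-0.14],[0,0,0]]], "hand": 1}}

```text
time_s: 36.2
tcp_pos: [435.2, 1.0, 140.6]
eef_rot: [-3.14, -0.001, 1.481]
ft_force: [-0.4, 0.7, -0.1]
gripper_width: 0.999
gripper_force: 0.0
```

```bash
python3 - <<'E'
from h import *
st();c=wcap('w15');im=c['pixels']
H,S,V=cv2.split(cv2.cvtColor(im,cv2.COLOR_RGB2HSV))
p=proj(c,[440,30,43]).astype(int);print(p,im[p[1],p[0]])
for t in (25,40):
    k=blob((S<t)&(V>90),p); print(t,None if k is None else (rect(c,k,43),k[:,0].min(0),k[:,0].max(0)))
s=np.array(sense()['tcp_pos']); move([434.2,288.8,142],84.8)
E
```

```text
t 36.2 p [435.2   1.  140.6] rpy [-1.7989e+02 -4.0000e-02  8.4860e+01] F [-0.4  0.7 -0.1] w 0.999 gf 0.0
[279 161] [130 135 131]
25 (((436.6685485839844, 0.14178466796875), (180.02540588378906, 49.84143829345703), 84.91302490234375), array([244,  78], dtype=int32), array([313, 300], dtype=int32))
40 (((436.65631103515625, 0.14177703857421875), (180.03945922851562, 50.13691711425781), 84.9322509765625), array([244,  78], dtype=int32), array([313, 300], dtype=int32))
[[0.2864, -0.0268, -0.001], [-0.0003, -0.0001, 0.0002]]
```

Template rect at plane z=43: 180.0 x 50.0 mm, centre (436.7, 0.1), angle 84.9°. It lies flat and in place. Now the pot.

>>> {"api": "carry_out", "payload": {"targets": [[[0.06,0,0],[0,0,0]],[[0.12,-0.01,0],[0,0,0]],[[0.18,-0.02,0],[0,0,0]],[[0.24,-0.027,0],[0,0,0]],[[0.286,-0.027,0],[0,0,0]],[[0.286,-0.027,0],[0,0,0]],[[0.286,-0.027,0],[0,0,0]],[[0.286,-0.027,0],[0,0,0]]]}}

```text
time_s: 37.25
tcp_pos: [435.3, 286.6, 141.1]
eef_rot: [-3.141, 0.001, 1.478]
ft_force: [-0.0, 0.4, -0.0]
gripper_width: 0.993
gripper_force: 0.0
```

```bash
python3 - <<'E'
from h import *
st();c=wcap('w16');im=c['pixels']
p=proj(c,[434.3,288.8,75]);r=np.linalg.norm(proj(c,[434.3+32.5,288.8,75])-p);print("pred",p.round(1),r)
g=cv2.medianBlur(cv2.cvtColor(im,cv2.COLOR_RGB2GRAY),3)
h=cv2.HoughCircles(g,cv2.HOUGH_GRADIENT,1.5,20,param1=100,param2=30,minRadius=int(r*.88),maxRadius=int(r*1.12))
for q in (h[0][:6] if h is not None else []): print(q.round(1),ray(c,[q[:2]],75)[0].round(1))
H,S,V=cv2.split(cv2.cvtColor(im,cv2.COLOR_RGB2HSV))
E
```

```text
t 37.25 p [435.3 286.6 141.1] rpy [-1.7998e+02  5.0000e-02  8.4700e+01] F [-0.   0.4 -0. ] w 0.993 gf 0.0
pred [274.9 207.7] 46.52319406931118
[276.8 203.2  44.4] [435.9 291.9  75. ]
```

>>> {"api": "carry_out", "payload": {"targets": [[[0.003,0.0005,0.04],[0,0,0]],[[0.003,0.0005,0.08],[0,0,0]],[[0.003,0.0005,0.11],[0,0,0]],[[0.003,0.0005,0.129],[0,0,0]],[[0.003,0.0005,0.129],[0,0,0]],[[0.003,0.0005,0.129],[0,0,0]]]}}

```text
time_s: 38.05
tcp_pos: [436.3, 291.4, 13.8]
eef_rot: [3.14, -0.001, 1.48]
ft_force: [0.4, -0.2, 0.2]
gripper_width: 1.0
gripper_force: 0.0
```

>>> {"api": "carry_out", "payload": {"targets": [[[0,0,0],[0,0,0]],[[0,0,0],[0,0,0]],[[0,0,0],[0,0,0]],[[0,0,0],[0,0,0]],[[0,0,0],[0,0,0]],[[0,0,0],[0,0,0]]], "hand": -1, "grip_force": 50}}

```text
time_s: 38.8
tcp_pos: [436.1, 291.4, 13.8]
eef_rot: [3.14, -0.0, 1.481]
ft_force: [-2.2, -2.3, 8.8]
gripper_width: 0.735
gripper_force: 53.7
```

>>> {"api": "carry_out", "payload": {"targets": [[[0,0,-0.04],[0,0,0]],[[0,0,-0.09],[0,0,0]],[[0,0,-0.13],[0,0,0]],[[0,0,-0.13],[0,0,0]],[[0,0,-0.13],[0,0,0]]]}}

```text
time_s: 39.42
tcp_pos: [435.4, 290.5, 141.9]
eef_rot: [-3.141, 0.001, 1.48]
ft_force: [-0.2, -0.4, -3.3]
gripper_width: 0.732
gripper_force: 57.1
```

```bash
python3 -c "
from h import *
st();move([436.2,1.2,143],84.8)"
```

```text
t 39.425 p [435.4 290.5 141.9] rpy [-1.7999e+02  6.0000e-02  8.4820e+01] F [-0.2 -0.4 -3.3] w 0.732 gf 57.09351501172932
[[-0.288, 0.0269, -0.0008], [-0.0, 0.0002, 0.0001]]
```

>>> {"api": "carry_out", "payload": {"targets": [[[-0.04,0.004,0],[0,0,0]],[[-0.09,0.009,0],[0,0,0]],[[-0.14,0.013,0],[0,0,0]],[[-0.19,0.018,0],[0,0,0]],[[-0.24,0.022,0],[0,0,0]],[[-0.275,0.026,0],[0,0,0]],[[-0.288,0.027,0],[0,0,0]],[[-0.288,0.027,0],[0,0,0]]]}}

```text
time_s: 40.42
tcp_pos: [436.1, 1.7, 142.1]
eef_rot: [-3.141, -0.0, 1.48]
ft_force: [-0.1, 0.2, -2.4]
gripper_width: 0.732
gripper_force: 57.1
```

>>> {"api": "carry_out", "payload": {"targets": [[[0,0,0.03],[0,0,0]],[[0,0,0.06],[0,0,0]],[[0,0,0.075],[0,0,0]],[[0,0,0.081],[0,0,0]],[[0,0,0.081],[0,0,0]],[[0,0,0.081],[0,0,0]]]}}

```text
time_s: 41.18
tcp_pos: [437.1, 2.2, 62.3]
eef_rot: [3.14, 0.0, 1.481]
ft_force: [-0.4, 0.3, -2.4]
gripper_width: 0.735
gripper_force: 57.0
```

>>> {"api": "carry_out", "payload": {"targets": [[[0,0,0.0015],[0,0,0]],[[0,0,0.003],[0,0,0]],[[0,0,0.0035],[0,0,0]],[[0,0,0.0035],[0,0,0]]]}}

```text
time_s: 41.68
tcp_pos: [436.6, 1.8, 58.1]
eef_rot: [-3.142, 0.0, 1.481]
ft_force: [-0.5, 0.1, -3.1]
gripper_width: 0.733
gripper_force: 57.0
```

>>> {"api": "carry_out", "payload": {"targets": [[[0,0,0.001],[0,0,0]],[[0,0,0.0018],[0,0,0]],[[0,0,0.0018],[0,0,0]]]}}

```text
time_s: 42.05
tcp_pos: [436.7, 1.8, 56.6]
eef_rot: [-3.142, 0.0, 1.481]
ft_force: [-2.4, -1.9, 4.5]
gripper_width: 0.733
gripper_force: 57.9
```

Contact. Release, lift and check.

>>> {"api": "carry_out", "payload": {"targets": [[[0,0,0],[0,0,0]],[[0,0,0],[0,0,0]],[[0,0,0],[0,0,0]],[[0,0,0],[0,0,0]]], "hand": 1}}

```text
time_s: 42.55
tcp_pos: [436.6, 1.8, 56.3]
eef_rot: [3.142, 0.0, 1.481]
ft_force: [-1.2, 0.4, -0.4]
gripper_width: 1.0
gripper_force: 0.0
```

>>> {"api": "carry_out", "payload": {"targets": [[[0,0,-0.03],[0,0,0]],[[0,0,-0.07],[0,0,0]],[[0,0,-0.11],[0,0,0]],[[0,0,-0.16],[0,0,0]],[[0,0,-0.18],[0,0,0]],[[0,0,-0.18],[0,0,0]],[[0,0,-0.18],[0,0,0]]]}}

```text
time_s: 43.42
tcp_pos: [436.1, 1.9, 235.4]
eef_rot: [-3.141, -0.0, 1.481]
ft_force: [0.5, -0.1, 0.6]
gripper_width: 1.002
gripper_force: 0.0
```

```bash
python3 - <<'E'
from h import *
st();c=wcap('w17');im=c['pixels']
p=proj(c,[436.4,0.5,118]);r=np.linalg.norm(proj(c,[468.9,.5,118])-p)
g=cv2.medianBlur(cv2.cvtColor(im,cv2.COLOR_RGB2GRAY),3)
h=cv2.HoughCircles(g,cv2.HOUGH_GRADIENT,1.5,20,param1=100,param2=30,minRadius=int(r*.88),maxRadius=int(r*1.12))
print(p,r)
for q in (h[0][:4] if h is not None else []): print("pot",q.round(1),ray(c,[q[:2]],118)[0].round(1))
H,S,V=cv2.split(cv2.cvtColor(im,cv2.COLOR_RGB2HSV))
# template visible left part: far edge & sides
k=blob((S<40)&(V>90),proj(c,[442,62,43]).astype(int)+[18,0]);
if k is not None: print("templ",rect(c,k,43),ray(c,k[:,0],43)[:,:2].max(0))
# box top outline: profile of grey along lines through predicted centre
b=np.array([436.1+137*.0906,.5+137*.9959]);q=proj(c,[*b,69]).astype(int);print("box px",q)
if q[1]>5:
    print("row",g[q[1],q[0]-75:q[0]+76:3].tolist()); print("col",g[max(0,q[1]-70):q[1]+80:3,q[0]+20].tolist())
E
```

```text
t 43.425 p [436.1   1.9 235.4] rpy [-1.7994e+02 -2.0000e-02  8.4850e+01] F [ 0.5 -0.1  0.6] w 1.002 gf 0.0
[277.35668807 193.89868947] 38.72324993245854
pot [278.2 191.2  35.5] [437.4   2.7 118. ]
pot [ 80.2 117.8  38.8] [286.9  76.4 118. ]
templ ((441.624267578125, 55.98363494873047), (66.7823486328125, 49.90852355957031), 84.83354949951172) [469.07131864  91.39013216]
box px [277  24]
row [142, 142, 141, 141, 145, 141, 138, 163, 178, 175, 175, 139, 142, 142, 142, 141, 141, 141, 140, 140, 141, 139, 140, 139, 141, 140, 140, 139, 138, 137, 138, 138, 137, 136, 136, 136, 136, 138, 154, 117, 117, 117, 177, 148, 106, 161, 158, 161, 161, 163, 163]
col [153, 155, 153, 138, 135, 111, 103, 113, 137, 138, 138, 139, 139, 139, 139, 138, 139, 139, 139, 138, 139, 138, 81, 56, 92, 92, 97, 108, 125, 144, 144, 145, 144, 145, 145]
```

```bash
python3 - <<'E'
from h import *
c=dict(np.load('w17.npz'));print(ray(c,[(297,64.5),(235,24),(316,24)],69).round(1))
st(); print(close_job())
E
```

```text
[[463.2 103.9  69. ]
 [412.6 140.9  69. ]
 [481.8 134.6  69. ]]
t 43.475 p [436.    2.1 235.3] rpy [-1.7991e+02 -5.0000e-02  8.4860e+01] F [-0.1 -1.2 -0.1] w 1.003 gf 0.0
the job is handed in; nothing more can be done
None
```

The jig is set up and handed in at about 43 s: strip, template, pot and box are all placed and measured within tolerance before hand-in, the longer offcut was never touched, and the first box grasp slipped and had to be redone; no verdict came back.

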